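Pack the referral crate: slide box out of the packed row, tins low, cartons on top

TASK

Pack the blue crate for the referral lab, heavy things at the bottom: tip the teal slide box forward by the rib on its top while its foot is still in the packed rack, draw it free, and stand it upright on the crate floor; also stand every steel tin upright on the crate floor, in any order. Only when all of these are in, lay each light cardboard carton flat on top of the tins. Set the slide box down gently, as it holds glass; leave the other slide boxes upright in their rack, and the wash bottle and the jar where they are.

Things in the scene. Friction and masses are not known exactly. Their poses are not given: they have to be found in the camera images.
- rack: fixed wooden rack, open at top and front, holding five slide boxes about 1 mm apart along its y; origin under the centre of its underside, +x from its open front (robot side) to its back. Floor board 12 mm thick; front lip: top 24 mm above the bench, inner face at x = -46 mm; back board: inner face at x = +46 mm, 80 mm high; end cheeks 62 mm high
- case_c (a point): teal slide box (about 450 g), in one of the three middle places of the row; 90 mm deep (its x, front to back), 40 mm thick (its y), 90 mm high (its z); this point is the centre of that outline. A groove 36 mm wide and 26 mm deep runs across its top, leaving a rib 12 mm thick, 26 mm high, flush with the front face (rib centre 39 mm in front of this point)
- case: the same teal slide box, origin at the centre of its underside. Behind the groove stands a block 42 mm long, as high as the rib. The rib can be pinched front to back, one finger in the groove and one in front of the box; all boxes of the row have the same groove, in line
- near1_c (a point): slide box like the teal one in size and shape but cream, standing in the rack row; this point is its centre. It stays in the rack
- near2_c (a point): slide box like the teal one in size and shape but grey, standing in the rack row; this point is its centre. It stays in the rack
- near3_c (a point): slide box like the teal one in size and shape but ochre, at the +y end of the row, standing in the rack row; this point is its centre. It stays in the rack
- near4_c (a point): slide box like the teal one in size and shape but cream, at the -y end of the row, standing in the rack row; this point is its centre. It stays in the rack
- crate: fixed open blue crate; origin under the centre of its underside, z up. Inside 190 mm (its x) by 230 mm (its y), floor 5 mm thick, walls 5 mm thick with the rim 60 mm above the bench
- tin1_c (a point): heavy plain steel tin (about 350 g), a closed block 46 mm (its x) by 64 mm (its y) by 45 mm high (its z) with a dark band and a paper patch on top; this point is its centre, half-way up. One of up to four; the number varies and an absent one is given as None
- tin2_c (a point): heavy plain steel tin (about 350 g), a closed block 46 mm (its x) by 64 mm (its y) by 45 mm high (its z) with a dark band and a paper patch on top; this point is its centre, half-way up. One of up to four; the number varies and an absent one is given as None
- tin3_c (a point): heavy plain steel tin (about 350 g), a closed block 46 mm (its x) by 64 mm (its y) by 45 mm high (its z) with a dark band and a paper patch on top; this point is its centre, half-way up. One of up to four; the number varies and an absent one is given as None
- tin4_c (a point): heavy plain steel tin (about 350 g), a closed block 46 mm (its x) by 64 mm (its y) by 45 mm high (its z) with a dark band and a paper patch on top; this point is its centre, half-way up. One of up to four; the number varies and an absent one is given as None
- carton1_c (a point): light brown cardboard carton (40 g), 50 mm (its x) by 70 mm (its y) by 30 mm high (its z), with a white paper band; this point is its centre, half-way up. One of up to two; an absent one is given as None
- carton2_c (a point): light brown cardboard carton (40 g), 50 mm (its x) by 70 mm (its y) by 30 mm high (its z), with a white paper band; this point is its centre, half-way up. One of up to two; an absent one is given as None
- wash: bystander: white wash bottle with a red cap, 64 mm across, 150 mm high, standing on the bench beyond the crate; origin at the centre of its underside
- jar: bystander: amber jar with a white cap, 68 mm across, 85 mm high, standing to the left of the rack, farther out; origin at the centre of its underside
Things that resemble listed ones, but are neither listed nor needed, are in the scene too. Leave any orange look-alike of the case alone.

How it is judged (in metres and radians):
On the way, in this order (a step that is already met when the one before it is completed fails the run):
1. the teal slide box is tipped forward by more than about 17 degrees with its foot still in the rack (angle between case_c's own z axis and vertical above 0.3 rad and x of case_c in the frame of rack between -0.065 and 0.03 m and z of case_c in the frame of rack below 0.1 m and y of case_c in the frame of rack between -0.07 and 0.07 m), for 0.1 s.
2. the teal slide box and every tin stand upright on the crate floor, with no carton in the crate yet (x of case_c in the frame of crate between -0.085 and 0.085 m and y of case_c in the frame of crate between -0.097 and 0.097 m and z of case_c in the frame of crate between 0.042 and 0.058 m and angle between each of case_c, tin1_c, tin2_c, tin3_c, tin4_c's own z axis and vertical below 0.15 rad and x of tin1_c in the frame of crate between -0.085 and 0.085 m and y of tin1_c in the frame of crate between -0.097 and 0.097 m and z of tin1_c in the frame of crate between 0.0195 and 0.0355 m and x of tin2_c in the frame of crate between -0.085 and 0.085 m and y of tin2_c in the frame of crate between -0.097 and 0.097 m and z of tin2_c in the frame of crate between 0.0195 and 0.0355 m and x of tin3_c in the frame of crate between -0.085 and 0.085 m and y of tin3_c in the frame of crate between -0.097 and 0.097 m and z of tin3_c in the frame of crate between 0.0195 and 0.0355 m and x of tin4_c in the frame of crate between -0.085 and 0.085 m and y of tin4_c in the frame of crate between -0.097 and 0.097 m and z of tin4_c in the frame of crate between 0.0195 and 0.0355 m and horizontal distance between each of carton1_c, carton2_c and crate above 0.16 m), for 0.2 s.
3. every carton lies flat on the tins inside the crate (x of carton1_c in the frame of crate between -0.085 and 0.085 m and y of carton1_c in the frame of crate between -0.097 and 0.097 m and z of carton1_c in the frame of crate between 0.057 and 0.073 m and angle between each of carton1_c, carton2_c's own z axis and vertical below 0.15 rad and x of carton2_c in the frame of crate between -0.085 and 0.085 m and y of carton2_c in the frame of crate between -0.097 and 0.097 m and z of carton2_c in the frame of crate between 0.057 and 0.073 m), for 0.2 s.
At the end, for the whole second after the job is handed in: Teal slide box and all tins upright (within 8 degrees) on the crate floor (height within 8 mm); every carton flat at tin-top height (within 8 mm) inside the crate; the teal box at rest. The other four slide boxes stand on the rack floor, upright, within 20 mm of their row (all of step 3 and x of case_c in the frame of crate between -0.085 and 0.085 m and y of case_c in the frame of crate between -0.097 and 0.097 m and z of case_c in the frame of crate between 0.042 and 0.058 m and angle between each of case_c, tin1_c, tin2_c, tin3_c, tin4_c, near1_c, near2_c, near3_c, near4_c's own z axis and vertical below 0.15 rad and x of tin1_c in the frame of crate between -0.085 and 0.085 m and y of tin1_c in the frame of crate between -0.097 and 0.097 m and z of tin1_c in the frame of crate between 0.0195 and 0.0355 m and x of tin2_c in the frame of crate between -0.085 and 0.085 m and y of tin2_c in the frame of crate between -0.097 and 0.097 m and z of tin2_c in the frame of crate between 0.0195 and 0.0355 m and x of tin3_c in the frame of crate between -0.085 and 0.085 m and y of tin3_c in the frame of crate between -0.097 and 0.097 m and z of tin3_c in the frame of crate between 0.0195 and 0.0355 m and x of tin4_c in the frame of crate between -0.085 and 0.085 m and y of tin4_c in the frame of crate between -0.097 and 0.097 m and z of tin4_c in the frame of crate between 0.0195 and 0.0355 m and z of near1_c in the frame of rack between 0.049 and 0.065 m and x of near1_c in the frame of rack between -0.02 and 0.02 m and z of near2_c in the frame of rack between 0.049 and 0.065 m and x of near2_c in the frame of rack between -0.02 and 0.02 m and z of near3_c in the frame of rack between 0.049 and 0.065 m and x of near3_c in the frame of rack between -0.02 and 0.02 m and z of near4_c in the frame of rack between 0.049 and 0.065 m and x of near4_c in the frame of rack between -0.02 and 0.02 m and linear speed of case below 0.03 m/s); the robot touches nothing.
It fails at once if the wash bottle or the jar is moved more than 30 mm (distance of any of wash, jar from where it was at the start of the episode above 0.03 m).
It fails at once if another slide box is tipped by more than about 34 degrees or leaves the rack (angle between any of near1_c, near2_c, near3_c, near4_c's own z axis and vertical above 0.6 rad or distance of any of near1_c, near2_c, near3_c, near4_c from where it was at the start of the episode above 0.06 m).
It fails at once if the teal slide box is dropped (falls free faster than 0.7 m/s) (linear speed of case above 0.7 m/s and contact force between the fingers and case below 0.1 N).
Of tin1, tin2, tin3, tin4 only 3 to 4 are there at a start; the rules pass over those that are not, and their reading is None.
Of carton1, carton2 only 1 to 2 are there at a start; the rules pass over those that are not, and their reading is None.
At some moment in a run one of tin1, tin2, tin3, tin4 may be knocked a few centimetres aside while the robot is not near it.
It also fails if it takes over 210 s, if anything falls off the work surface, if the arm or the gripper's body presses on something with over 40 N, if the wrist force passes 120 N, or if a joint passes its speed limit or range.

ROBOT

A 6-joint arm with a two-finger parallel gripper is mounted at the origin on the work surface. World frame = base frame: x ahead of the robot, y to its left, z up, the work surface at z = 0. Lengths are in mm, angles in rad, forces in N, time in s.
With the tool pointing down it reaches from about 300 to 775 mm from the base axis. Payload 14.6 kg.
Tool frame: the origin (TCP) lies at the very end of the fingers, on their centre line; the grasp point (between the pads) lies 19 mm behind it; z points along the fingers, y is the direction in which the jaws open and shut (so a half turn about z gives the same grasp; the last joint's range is limited). The gripper opens to 94 mm and grips with 3 to 60 N. Pads are 16 mm wide; open, the fingers measure 119 mm over their backs; the gripper's body (75 mm by 177 mm) begins 78 mm behind the grasp point.
Start: joints at [1.27, 0.3, 1.521, -0, 1.321, -0.067], TCP at [127.42, 535.027, 205.446] pointing down, gripper open.
Joint ranges: [-3.03, 3.03], [-0.79, 2.21], [0.23, 2.52], [-1.04, 4.18], [0, 3.07], [-2.55, 2.55]. Speed limits (rad/s): [2.22, 2.22, 2.57, 3.14, 3.14, 3.14].

INTERFACE

Orientations are given as [roll, pitch, yaw] about the fixed x, y, z axes, in that order (R = Rz(yaw) Ry(pitch) Rx(roll)).
In Python, from cell import manip gives the robot as it stands.
- The arm moves only by the shell command python3 -m pendant 'ROWS' [FORCE]. ROWS is JSON, a list of rows, each an object with "claw": the finger opening in m, from 0 to 0.094; "delta_pos": the shift along the tool's x, y, z in m, a list of three; "rotation": the turn, a rotation vector about the tool's x, y, z in rad, a list of three. A call has 1 to 10 rows; each row is the pose to reach, as a shift and turn from the pose measured when the call began, along the tool's axes at that moment; what a row does not reach only later rows make up. A row lasts 1/8 s, in which the tool goes at most 62.5 mm and 10.7 degrees, less where a joint would pass 70% of its speed; a pose out of reach is approached as far as the arm can. A call with a gripper value outside its range is refused whole. The fingers move at their own pace and stop on an object; FORCE is the grip in N (left out, the last holds). Time passes only in rows, so rows that repeat a pose let the fingers close. It gives the time, the measured TCP pose, the force and the opening at its end, in the units of the state.
- manip.read_state(): the state, without advancing time (a new reading comes with each control period).
- manip.camera(name): name is "side" or "top"; returns the picture (420x560x3 uint8, red, green, blue); there is no depth.
- manip.camera_model(name): a dict with "fx", "fy", "cx", "cy" (pixels), "cam_to_world" (4x4, takes a point from camera to world coordinates). Camera axes: x right, y up, looking along -z (the intrinsics and any distortion apply to the point x, -y, -z); pixel columns grow to the right and rows downward; lengths in mm; the calibration is good to about 2 mm. A picture is of the moment at which its call begins. camera_model takes no time and is no camera call.
- manip.sign_off(): hands the job in, once; it reports no verdict.
The state is a dict: "clock": time; "joints": joint angles; "qd": joint speeds; "effort": joint torques, N m; "eef_pos": TCP position; "eef_rot": TCP orientation; "wrist_force": force on the tool from outside, world axes, zero at the start; "moment": the same for the moment, N m; "finger_gap": finger opening in mm.
Only numpy, scipy, OpenCV 4.12 (cv2) and the standard library are available. Lean on these libraries where they do the work, as an engineer would, in place of code of your own. Each camera call takes 0.05 s, during which the arm holds its last target.

## Working session

There is one attempt and no reset: what is moved stays moved. The work goes in short steps, Python scripts to look and compute and a shell command to move; the robot and the scene stay as the last step left them, time stands still between calls to the robot, and variables do not carry over. Pictures are saved under pics/ and viewed, and the job is handed in when it is done.

```bash
ls; mkdir -p pics
python3 - <<'E'
from cell import manip
import cv2
for n in ("side","top"):
    im=manip.camera(n); cv2.imwrite(f"pics/{n}0.png",cv2.cvtColor(im,cv2.COLOR_RGB2BGR))
    print(n,manip.camera_model(n))
print(manip.read_state())
E
```

```text
pics
side {'fx': 417.75593468104887, 'fy': 417.75593468104887, 'cx': 276.34437916057215, 'cy': 211.46736356231239, 'cam_to_world': array([[ 9.93965529e-01,  4.68726933e-02, -9.91739817e-02,
         5.06553915e+02],
       [-1.08429153e-01,  5.56678077e-01, -8.23621659e-01,
        -7.67258253e+02],
       [ 1.66026160e-02,  8.29404888e-01,  5.58401186e-01,
         6.09248108e+02],
       [ 0.00000000e+00,  0.00000000e+00,  0.00000000e+00,
         1.00000000e+00]])}
top {'fx': 524.4585101356728, 'fy': 524.4585101356728, 'cx': 275.14971496230237, 'cy': 203.73095862881607, 'cam_to_world': array([[ 2.75123070e-02,  9.93082675e-01, -1.14148472e-01,
         4.47955484e+02],
       [-9.99615284e-01,  2.77337321e-02,  3.51877755e-04,
         4.72909000e+01],
       [ 3.51520683e-03,  1.14094876e-01,  9.93463639e-01,
         1.43698791e+03],
       [ 0.00000000e+00,  0.00000000e+00,  0.00000000e+00,
         1.00000000e+00]])}
{'clock': 0.1, 'joints': array([ 1.27038993e+00,  3.00427894e-01,  1.52151992e+00, -8.66235115e-06,
        1.32069385e+00, -6.66122483e-02]), 'qd': array([ 0.00034513, -0.00141167, -0.00189192,  0.00044379, -0.00063428,
        0.00036054]), 'effort': array([ 6.51384162e-04, -5.32651448e+01, -3.53277326e+01,  7.08998716e-02,
        2.35902099e-02, -1.16010588e-04]), 'eef_pos': array([127.36041589, 534.80895381, 204.93589978]), 'eef_rot': array([-3.14054541e+00, -6.14531096e-05,  2.90780062e+00]), 'wrist_force': array([-0.29552867, -0.19680246,  0.26033057]), 'moment': array([ 0.01087029,  0.02589081, -0.00634997]), 'finger_gap': 94.70403989073314}
```

View pics/top0.png

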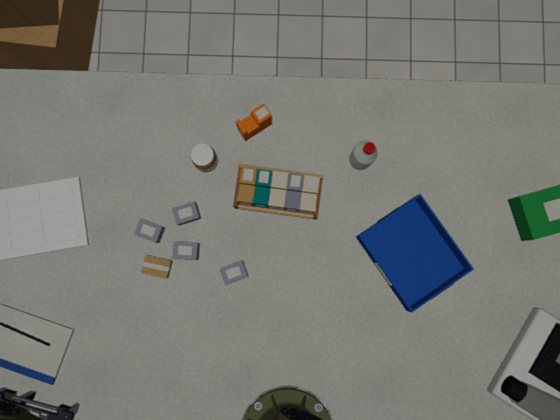

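View pics/side0.png

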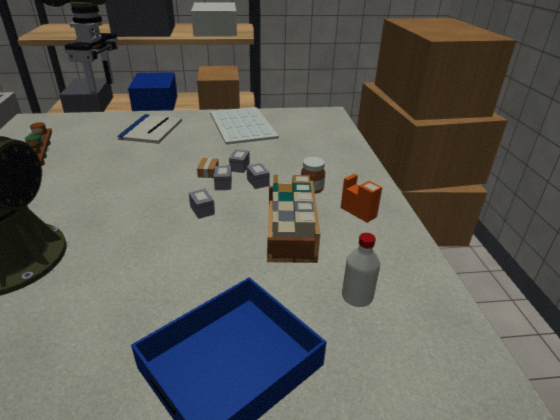

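Possible confusions, by top-view pixel: teal box (262,187) in the rack; orange look-alike (254,122) outside it, which I leave alone; cream, grey and ochre neighbours in the row; tins at (149,230), (186,213), (185,250) and (233,271); one carton at (156,266). I'll check these in enlarged crops.

```bash
cat > h.py <<'E'
import numpy as np, cv2
from cell import manip
from scipy.spatial.transform import Rotation as R
def grab(n):
    return cv2.cvtColor(manip.camera(n),cv2.COLOR_RGB2BGR)
def crop(im,x0,y0,x1,y1,s,fn):
    cv2.imwrite(fn,cv2.resize(im[y0:y1,x0:x1],None,fx=s,fy=s,interpolation=cv2.INTER_CUBIC))
def ray(n,u,v):
    m=manip.camera_model(n);T=m["cam_to_world"]
    d=np.array([(u-m["cx"])/m["fx"],-(v-m["cy"])/m["fy"],-1.]);return T[:3,3],T[:3,:3]@d
def at_z(n,u,v,z):
    o,d=ray(n,u,v);return (o+d*(z-o[2])/d[2])[:2]
def proj(n,P):
    m=manip.camera_model(n);T=m["cam_to_world"]
    c=(np.asarray(P,float)-T[:3,3])@T[:3,:3]
    return m["cx"]+m["fx"]*c[...,0]/-c[...,2], m["cy"]-m["fy"]*c[...,1]/-c[...,2]
def target(pos,rpy):
    "delta_pos, rotation in tool frame from now"
    s=manip.read_state();Rc=R.from_euler('xyz',s["eef_rot"])
    dp=Rc.inv().apply(np.array(pos)-s["eef_pos"])/1000
    rv=(Rc.inv()*R.from_euler('xyz',rpy)).as_rotvec()
    print("dpos",dp.round(4),"rot",rv.round(4),"dist",np.linalg.norm(dp).round(3)); return dp,rv
E
python3 - <<'E'
from h import *
im=cv2.imread("pics/top0.png")
crop(im,225,155,335,230,7,"pics/c_rack.png")
crop(im,125,195,255,290,6,"pics/c_tins.png")
crop(im,350,190,480,315,4.6,"pics/c_crate.png")
crop(cv2.imread("pics/side0.png"),180,140,340,270,5,"pics/c_side.png")
E
```

```text
(no output)
```

View pics/c_rack.png

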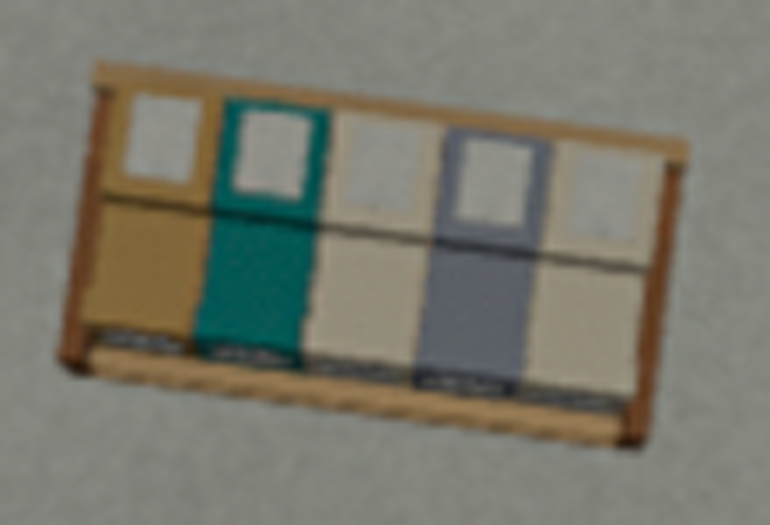

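View pics/c_tins.png

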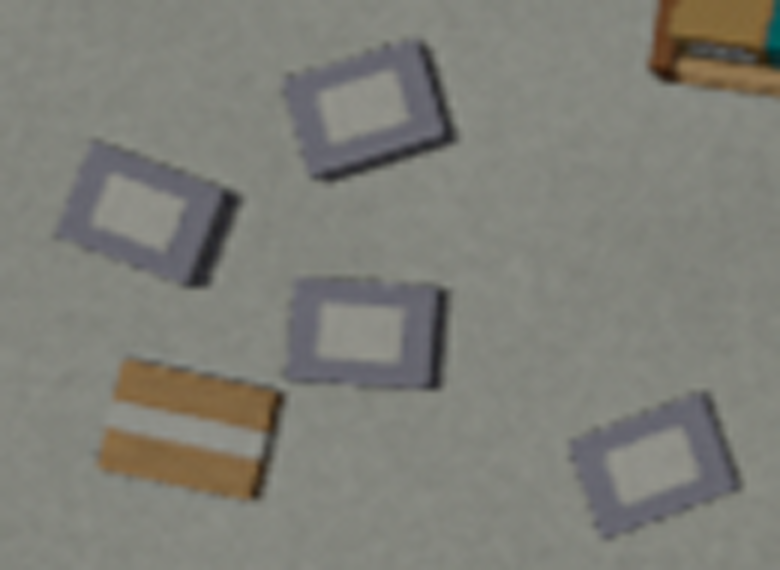

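View pics/c_crate.png

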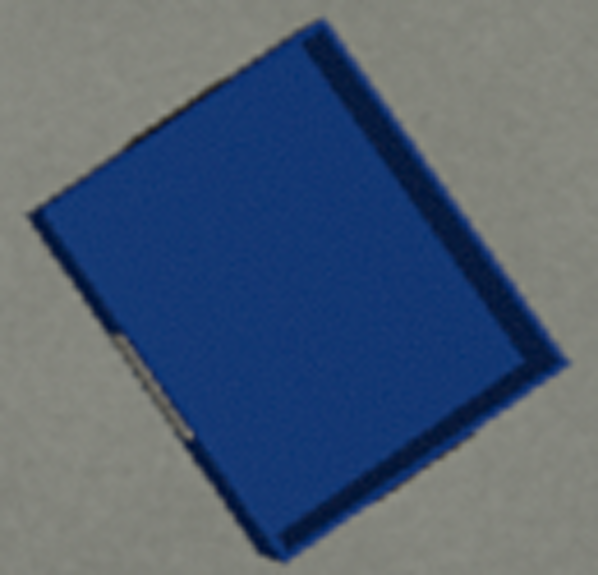

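View pics/c_side.png

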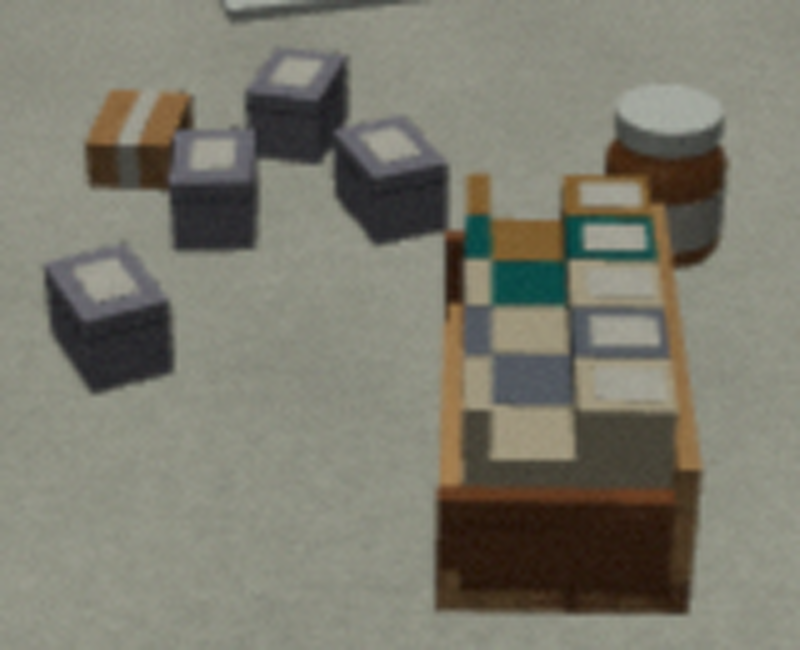

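```bash
cat > fit.py <<'E'
from h import *
from scipy.optimize import least_squares
def fitbox(n,pts,sx,sy,z,x0):
    """pts: 4 px corners (any cyclic order); fit rectangle sx*sy at height z -> x,y,yaw"""
    W=np.array([at_z(n,u,v,z) for u,v in pts]); 
    best=None
    c=np.array([[1,1],[1,-1],[-1,-1],[-1,1]])*[sx/2,sy/2]
    for r in range(4):
      for y0 in (0,.8,-.8,1.57):
        def f(p):
            C=np.array([[np.cos(p[2]),-np.sin(p[2])],[np.sin(p[2]),np.cos(p[2])]])
            return ((c@C.T+p[:2])-np.roll(W,r,0)).ravel()
        s=least_squares(f,[*W.mean(0),y0])
        if best is None or s.cost<best.cost-1e-6:best=s
    y=(best.x[2]+np.pi/2)%np.pi-np.pi/2
    return np.r_[best.x[:2],y],np.sqrt(2*best.cost/4)
def px(x,y,s,ox,oy): return ((x+.5)/s-.5+ox,(y+.5)/s-.5+oy)
E
python3 - <<'E'
from fit import *
T={'A':[(95,143),(222,188),(185,285),(55,238)],'B':[(283,78),(420,40),(447,130),(315,178)],'C':[(297,278),(438,285),(432,385),(287,380)],'D':[(570,440),(703,393),(735,487),(607,537)]}
for k,p in T.items(): print(k,fitbox('top',[px(*q,6,125,195) for q in p],46,64,45,0))
print('carton',fitbox('top',[px(*q,6,125,195) for q in [(123,360),(275,390),(252,497),(98,467)]],50,70,30,0))
print('crate',fitbox('top',[px(*q,4.6,350,190) for q in [(30,213),(322,18),(568,362),(285,560)]],200,240,60,0))
print('teal',fitbox('top',[px(*q,7,225,155) for q in [(225,98),(330,107),(300,362),(195,347)]],90,40,102,0))
print('row',fitbox('top',[px(*q,7,225,155) for q in [(112,88),(662,145),(635,397),(83,325)]],90,204,102,0))
E
```

```text
A (array([ 5.27909588e+02,  3.82737849e+02, -3.18941851e-01]), np.float64(1.6673483308484396))
B (array([5.78211823e+02, 2.84640466e+02, 3.42001347e-01]), np.float64(1.6464898863492103))
C (array([ 4.78457808e+02,  2.81174701e+02, -2.02671269e-02]), np.float64(1.0708989576731924))
D (array([4.24227585e+02, 1.51264901e+02, 3.82761190e-01]), np.float64(1.9170678827252159))
carton (array([ 4.34009743e+02,  3.59924450e+02, -1.65869849e-01]), np.float64(1.0228680941629122))
crate (array([ 489.60107556, -322.71579971,   -0.94276717]), np.float64(2.4777624415957002))
teal (array([ 6.43324535e+02,  8.15956301e+01, -8.69327246e-02]), np.float64(2.2171012972803847))
row (array([ 6.40656437e+02,  4.09927938e+01, -8.90118026e-02]), np.float64(1.483517380810589))
```

```bash
cat > ov.py <<'E'
from h import *
def wire(im,n,x,y,yaw,sx,sy,z0,z1,col=(0,0,255),s=1,o=(0,0)):
    c=np.array([[1,1],[1,-1],[-1,-1],[-1,1]])*[sx/2,sy/2]
    C=np.array([[np.cos(yaw),-np.sin(yaw)],[np.sin(yaw),np.cos(yaw)]]);q=c@C.T+[x,y]
    for z in (z0,z1):
        u,v=proj(n,np.c_[q,[z]*4]);P=np.c_[(u-o[0]+.5)*s,(v-o[1]+.5)*s]
        cv2.polylines(im,[np.round(P).astype(int)],True,col if z==z1 else (0,255,255),1)
E
python3 - <<'E'
from ov import *
L=[(527.9,382.7,-.319,46,64,0,45),(578.2,284.6,.342,46,64,0,45),(478.5,281.2,-.02,46,64,0,45),(424.2,151.3,.383,46,64,0,45),(434,359.9,-.166,50,70,0,30),(489.6,-322.7,-.943,200,240,0,60),(643.3,81.6,-.088,90,40,12,102)]
for n,x0,y0,x1,y1,s in [("top",120,150,480,320,2.2),("side",180,140,340,270,5),("side",120,270,340,419,3.5)]:
    im=cv2.imread(f"pics/{n}0.png")[y0:y1,x0:x1];im=cv2.resize(im,None,fx=s,fy=s,interpolation=cv2.INTER_CUBIC)
    for l in L: wire(im,n,*l,s=s,o=(x0,y0))
    cv2.imwrite(f"pics/ov_{n}_{x0}.png",im)
E
```

```text
(no output)
```

View pics/ov_top_120.png

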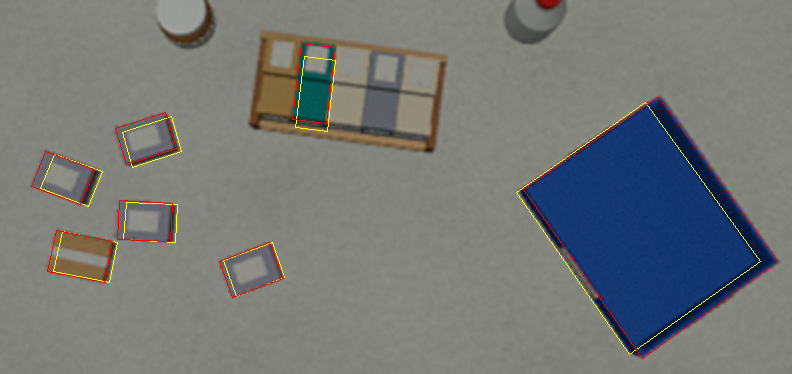

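View pics/ov_side_180.png

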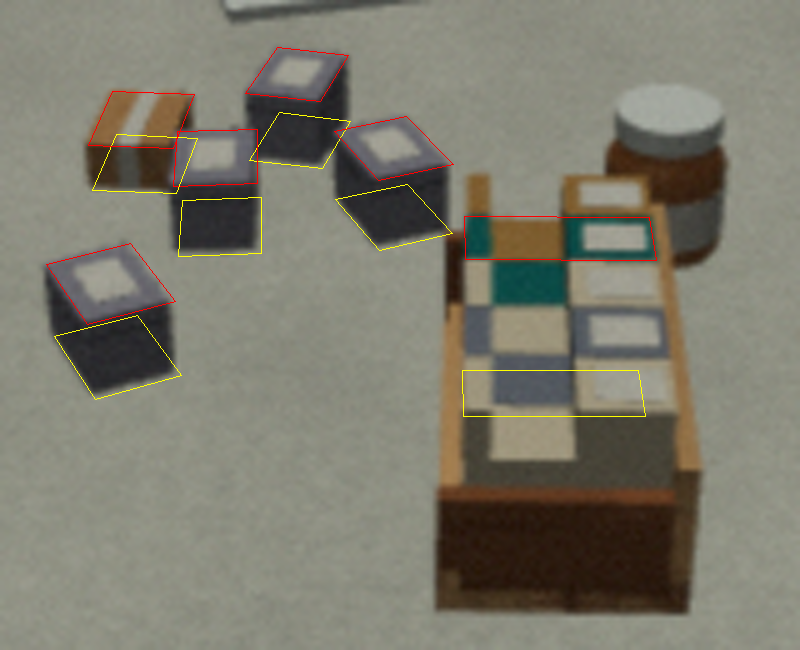

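View pics/ov_side_120.png

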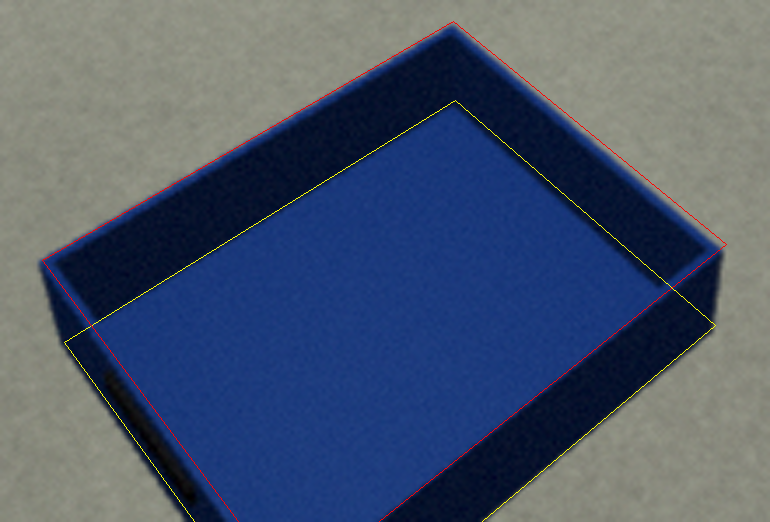

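Run:
```python
from h import *
target([604.7,85.1,180],[np.pi,0,1.483])
for n,u,v,z in [("top",203,152,85),("top",369,148,150)]: print(at_z(n,u,v,z))
```

```text
dpos [-0.5685 -0.3269  0.0252] rot [-9.0000e-04  7.0000e-04  1.4248e+00] dist 0.656
[734.55934477 239.76605217]
[ 742.69903638 -184.04551035]
```

```bash
python3 -m pendant '[{"claw":0.06,"delta_pos":[-0.5685,-0.3269,0.0252],"rotation":[0,0,1.4248]},{"claw":0.04,"delta_pos":[-0.5685,-0.3269,0.0252],"rotation":[0,0,1.4248]},{"claw":0.036,"delta_pos":[-0.5685,-0.3269,0.0252],"rotation":[0,0,1.4248]},{"claw":0.036,"delta_pos":[-0.5685,-0.3269,0.0252],"rotation":[0,0,1.4248]},{"claw":0.036,"delta_pos":[-0.5685,-0.3269,0.0252],"rotation":[0,0,1.4248]},{"claw":0.036,"delta_pos":[-0.5685,-0.3269,0.0252],"rotation":[0,0,1.4248]},{"claw":0.036,"delta_pos":[-0.5685,-0.3269,0.0252],"rotation":[0,0,1.4248]},{"claw":0.036,"delta_pos":[-0.5685,-0.3269,0.0252],"rotation":[0,0,1.4248]},{"claw":0.036,"delta_pos":[-0.5685,-0.3269,0.0252],"rotation":[0,0,1.4248]},{"claw":0.036,"delta_pos":[-0.5685,-0.3269,0.0252],"rotation":[0,0,1.4248]}]' 30
python3 - <<'E'
from h import *
target([604.7,85.1,140],[np.pi,0,1.483])
E
```

```text
clock: 1.35
eef_pos: [583.0, 104.9, 180.9]
eef_rot: [-3.141, 0.001, 1.483]
wrist_force: [-0.1, 0.6, 0.3]
finger_gap: 36.0
dpos [-0.0178  0.0234  0.0409] rot [-0.0006  0.001  -0.0002] dist 0.05
```

```bash
python3 -m pendant '[{"claw":0.036,"delta_pos":[-0.0178,0.0234,0.0409],"rotation":[0,0,0]},{"claw":0.036,"delta_pos":[-0.0178,0.0234,0.0409],"rotation":[0,0,0]},{"claw":0.036,"delta_pos":[-0.0178,0.0234,0.0409],"rotation":[0,0,0]}]'
python3 - <<'E'
from h import *
crop(grab("side"),220,90,340,200,6,"pics/s1.png")
crop(grab("top"),225,145,335,225,7,"pics/t1.png")
target([604.7,85.1,80],[np.pi,0,1.483])
E
```

```text
clock: 1.72
eef_pos: [604.5, 85.7, 140.8]
eef_rot: [-3.141, 0.001, 1.483]
wrist_force: [0.5, -0.6, 0.4]
finger_gap: 36.0
dpos [-0.001  -0.      0.0617] rot [0.0015 0.0006 0.0011] dist 0.062
```

View pics/s1.png

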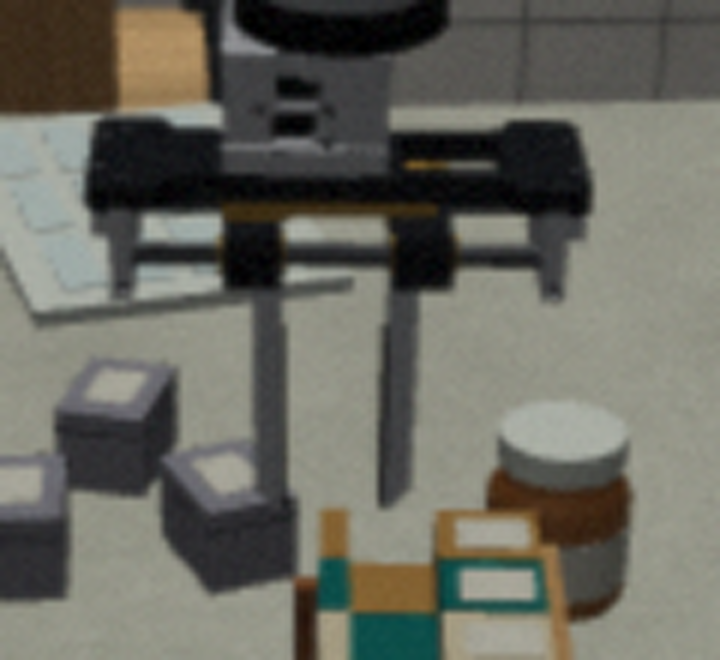

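View pics/t1.png

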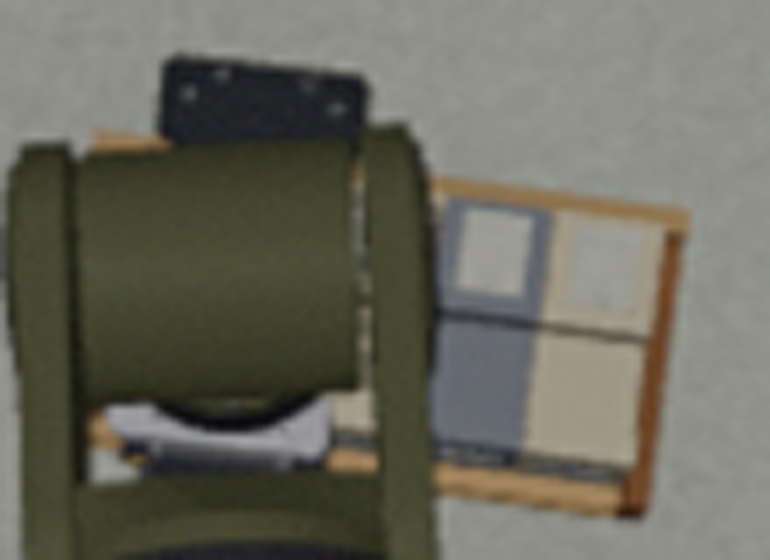

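The side crop shows fingertips at (272,505) and (395,505), straddling the teal rib at (334,585). Next I go down and close.

```bash
python3 -m pendant '[{"claw":0.036,"delta_pos":[-0.001,0,0.02],"rotation":[0,0,0]},{"claw":0.036,"delta_pos":[-0.001,0,0.035],"rotation":[0,0,0]},{"claw":0.036,"delta_pos":[-0.001,0,0.048],"rotation":[0,0,0]},{"claw":0.036,"delta_pos":[-0.001,0,0.06],"rotation":[0,0,0]},{"claw":0.036,"delta_pos":[-0.001,0,0.0615],"rotation":[0,0,0]},{"claw":0.036,"delta_pos":[-0.001,0,0.0615],"rotation":[0,0,0]}]' 30
python3 - <<'E'
from h import *
crop(grab("side"),220,90,340,200,6,"pics/s2.png")
E
```

```text
clock: 2.58
eef_pos: [604.9, 85.1, 80.5]
eef_rot: [3.14, 0.0, 1.484]
wrist_force: [0.3, -0.0, -0.0]
finger_gap: 35.9
```

View pics/s2.png

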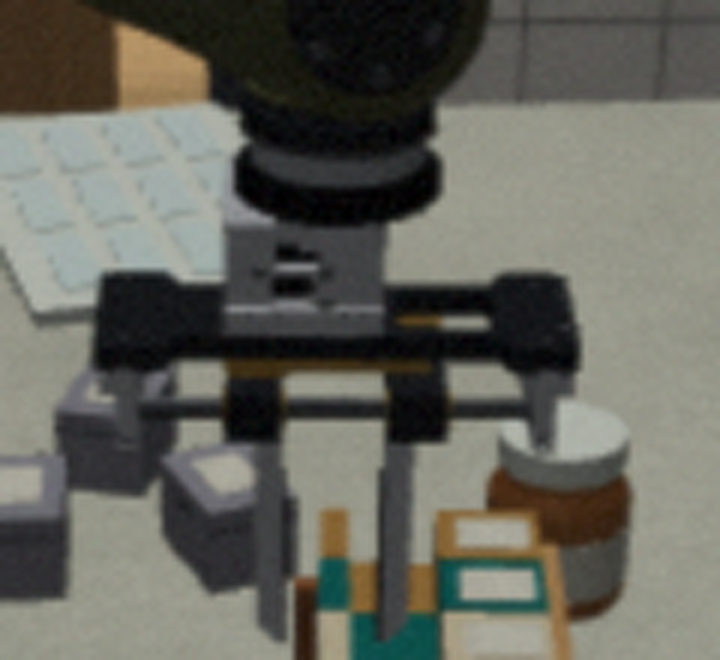

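```bash
python3 -m pendant '[{"claw":0.02,"delta_pos":[0,0,0],"rotation":[0,0,0]},{"claw":0.008,"delta_pos":[0,0,0],"rotation":[0,0,0]},{"claw":0.004,"delta_pos":[0,0,0],"rotation":[0,0,0]},{"claw":0.004,"delta_pos":[0,0,0],"rotation":[0,0,0]},{"claw":0.004,"delta_pos":[0,0,0],"rotation":[0,0,0]}]' 45
python3 - <<'E'
from h import *
s=manip.read_state();print(s["wrist_force"],s["moment"],s["finger_gap"],s["eef_pos"],s["eef_rot"])
# tip plan in rack-plane: x fwd(rack), z. box front-bottom corner
# tool frame: y = +rack x ; z down; x = cross(y,z)
Rc=R.from_euler('xyz',s["eef_rot"]);print("tool y in world",Rc.as_matrix()[:,1], "x",Rc.as_matrix()[:,0])
r0=np.array([6.,80.5-12]) # TCP relative to box corner (x,z) at theta0
for th in (0,.08,.16,.24,.32,.40,.44):
    c,sn=np.cos(th),np.sin(th)
    # tip forward: (x,z)->(x c - z s, x s + z c)
    rel=np.array([r0[0]*c-r0[1]*sn, r0[0]*sn+r0[1]*c])
    corner=np.array([1+12*np.tan(th) if th else 0, 3*min(th/.16,1)])
    d=corner+rel-r0
    ctr=np.array([-45,12])+corner+np.array([45*c-45*sn,45*sn+45*c])
    print(th,"tool dy %.4f dz %.4f"%(d[0]/1000,-d[1]/1000),ctr)
E
```

```text
clock: 3.25
eef_pos: [605.3, 85.1, 80.9]
eef_rot: [3.139, 0.0, 1.484]
wrist_force: [1.7, 0.1, 2.4]
finger_gap: 11.4
[1.67523226 0.11789895 2.42793624] [-0.05349452 -0.1805303  -0.04934508] 11.411144534197913 [605.25399669  85.05287314  80.93075992] [3.13864026e+00 3.05414928e-04 1.48392188e+00]
tool y in world [ 0.99622452 -0.08676394  0.00295239] x [ 8.67652080e-02  9.96228742e-01 -3.05414923e-04]
0 tool dy 0.0000 dz -0.0000 [ 0. 57.]
0.08 tool dy -0.0035 dz -0.0018 [-1.77803119 61.95223801]
0.16 tool dy -0.0081 dz -0.0031 [-4.80753802 66.59454705]
0.24 tool dy -0.0125 dz -0.0025 [-8.04980889 69.40682706]
0.32 tool dy -0.0169 dz -0.0014 [-11.46322855  71.87108904]
0.4 tool dy -0.0211 dz 0.0001 [-15.00256205  73.97157013]
0.44 tool dy -0.0231 dz 0.0010 [-16.80408476  74.88110077]
```

```bash
python3 -m pendant '[{"claw":0.004,"delta_pos":[0,0,-0.003],"rotation":[0,0,0]},{"claw":0.004,"delta_pos":[0,-0.0035,-0.0045],"rotation":[-0.08,0,0]},{"claw":0.004,"delta_pos":[0,-0.0081,-0.006],"rotation":[-0.16,0,0]},{"claw":0.004,"delta_pos":[0,-0.0125,-0.0055],"rotation":[-0.24,0,0]},{"claw":0.004,"delta_pos":[0,-0.0125,-0.0055],"rotation":[-0.24,0,0]}]' 45
python3 - <<'E'
from h import *
crop(grab("side"),220,90,340,200,6,"pics/s3.png")
E
```

```text
clock: 3.88
eef_pos: [591.2, 86.2, 85.7]
eef_rot: [2.902, 0.001, 1.484]
wrist_force: [-0.2, -0.6, -5.2]
finger_gap: 12.2
```

View pics/s3.png

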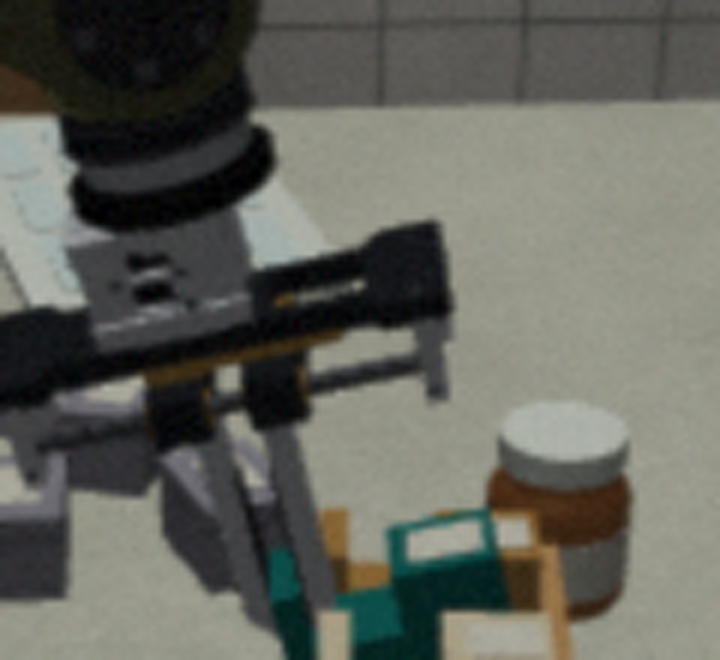

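Run:
```python
from h import *
target([583,87,84.5],[np.pi-.44,0,1.484])
```

```text
dpos [ 0.     -0.0092 -0.0006] rot [-0.2003  0.0006  0.0004] dist 0.009
```

```bash
python3 -m pendant '[{"claw":0.004,"delta_pos":[0,-0.0045,-0.0005],"rotation":[-0.1,0,0]},{"claw":0.004,"delta_pos":[0,-0.0092,-0.0006],"rotation":[-0.2,0,0]},{"claw":0.004,"delta_pos":[0,-0.0092,-0.0006],"rotation":[-0.2,0,0]},{"claw":0.004,"delta_pos":[0,-0.0092,-0.0006],"rotation":[-0.2,0,0]}]' 45
python3 - <<'E'
from h import *
crop(grab("side"),220,90,340,200,6,"pics/s4.png")
E
```

```text
clock: 4.42
eef_pos: [583.7, 86.8, 84.8]
eef_rot: [2.704, 0.001, 1.484]
wrist_force: [0.4, -0.1, -5.7]
finger_gap: 11.6
```

View pics/s4.png

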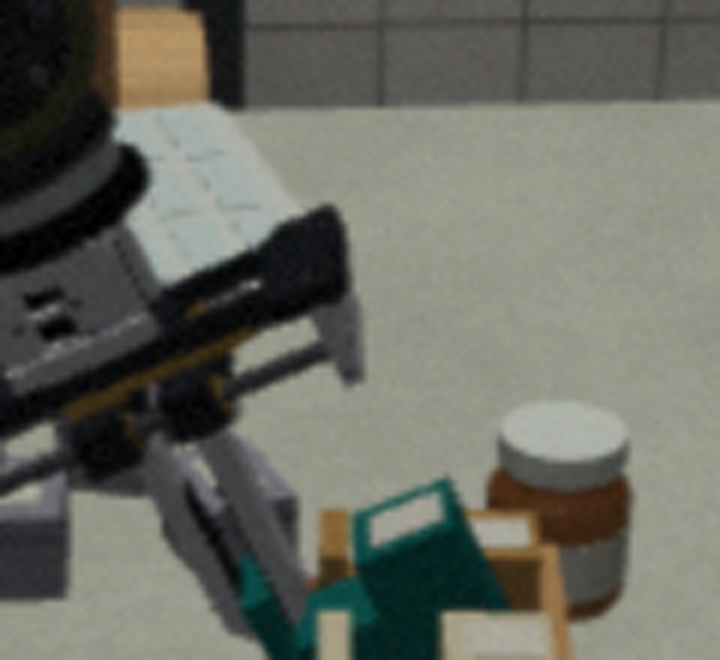

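```bash
python3 -m pendant '[{"claw":0.004,"delta_pos":[0,0,-0.008],"rotation":[0,0,0]},{"claw":0.004,"delta_pos":[0,0,-0.02],"rotation":[0,0,0]},{"claw":0.004,"delta_pos":[0,0,-0.034],"rotation":[0,0,0]},{"claw":0.004,"delta_pos":[0,0,-0.05],"rotation":[0,0,0]},{"claw":0.004,"delta_pos":[0,0,-0.067],"rotation":[0,0,0]},{"claw":0.004,"delta_pos":[0,0,-0.084],"rotation":[0,0,0]},{"claw":0.004,"delta_pos":[0,0,-0.1],"rotation":[0,0,0]},{"claw":0.004,"delta_pos":[0,0,-0.115],"rotation":[0,0,0]},{"claw":0.004,"delta_pos":[0,0,-0.125],"rotation":[0,0,0]},{"claw":0.004,"delta_pos":[0,0,-0.125],"rotation":[0,0,0]}]' 45
python3 - <<'E'
from h import *
crop(grab("side"),180,60,340,200,5,"pics/s5.png")
target([530,60,220],[np.pi,0,1.484])
E
```

```text
clock: 5.72
eef_pos: [531.1, 91.6, 198.7]
eef_rot: [2.702, 0.0, 1.484]
wrist_force: [0.0, 0.3, -6.2]
finger_gap: 11.5
dpos [-0.0315  0.011  -0.0191] rot [ 4.384e-01  8.000e-04 -2.000e-04] dist 0.038
```

View pics/s5.png

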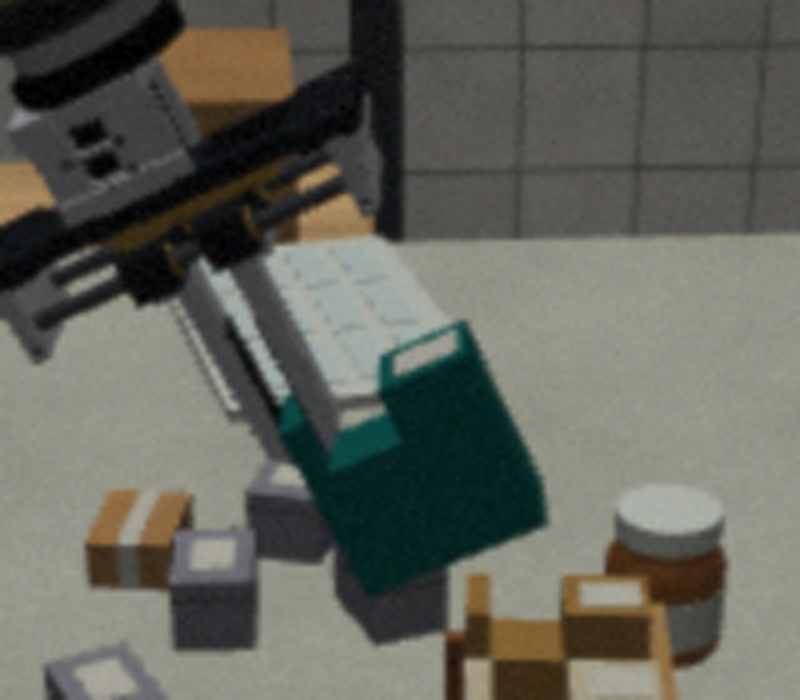

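```bash
python3 -m pendant '[{"claw":0.004,"delta_pos":[-0.0315,0.011,-0.0191],"rotation":[0.1,0,0]},{"claw":0.004,"delta_pos":[-0.0315,0.011,-0.0191],"rotation":[0.2,0,0]},{"claw":0.004,"delta_pos":[-0.0315,0.011,-0.0191],"rotation":[0.3,0,0]},{"claw":0.004,"delta_pos":[-0.0315,0.011,-0.0191],"rotation":[0.39,0,0]},{"claw":0.004,"delta_pos":[-0.0315,0.011,-0.0191],"rotation":[0.4384,0,0]},{"claw":0.004,"delta_pos":[-0.0315,0.011,-0.0191],"rotation":[0.4384,0,0]},{"claw":0.004,"delta_pos":[-0.0315,0.011,-0.0191],"rotation":[0.4384,0,0]}]' 45
python3 - <<'E'
from h import *
crop(grab("side"),150,60,350,220,4,"pics/s6.png")
target([397.9,-341.1,200],[np.pi,0,.628])
E
```

```text
clock: 6.65
eef_pos: [530.0, 60.0, 219.6]
eef_rot: [3.141, 0.001, 1.484]
wrist_force: [0.0, 1.0, -6.1]
finger_gap: 11.7
dpos [-0.4111 -0.0967  0.0201] rot [1.100e-03 4.000e-04 8.557e-01] dist 0.423
```

View pics/s6.png

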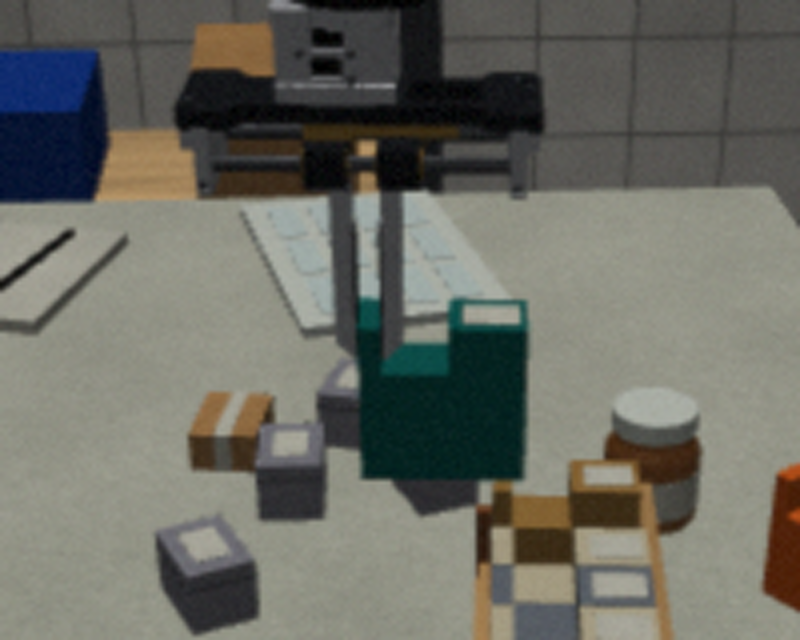

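```bash
python3 -m pendant '[{"claw":0.004,"delta_pos":[-0.02,-0.004,0],"rotation":[0,0,0.05]},{"claw":0.004,"delta_pos":[-0.06,-0.014,0],"rotation":[0,0,0.13]},{"claw":0.004,"delta_pos":[-0.11,-0.026,0],"rotation":[0,0,0.24]},{"claw":0.004,"delta_pos":[-0.165,-0.039,0],"rotation":[0,0,0.36]},{"claw":0.004,"delta_pos":[-0.22,-0.052,0],"rotation":[0,0,0.48]},{"claw":0.004,"delta_pos":[-0.275,-0.065,0.005],"rotation":[0,0,0.6]},{"claw":0.004,"delta_pos":[-0.33,-0.078,0.01],"rotation":[0,0,0.7]},{"claw":0.004,"delta_pos":[-0.375,-0.089,0.015],"rotation":[0,0,0.79]},{"claw":0.004,"delta_pos":[-0.4,-0.095,0.02],"rotation":[0,0,0.84]},{"claw":0.004,"delta_pos":[-0.4111,-0.0967,0.02],"rotation":[0.001,0,0.8557]}]' 45
python3 - <<'E'
from h import *
cv2.imwrite("pics/s7.png",grab("side"));cv2.imwrite("pics/t7.png",grab("top"))
target([397.9,-341.1,80],[np.pi,0,.628])
E
```

```text
clock: 7.95
eef_pos: [396.6, -342.3, 199.9]
eef_rot: [3.141, 0.001, 0.625]
wrist_force: [0.1, 0.3, -5.1]
finger_gap: 11.9
dpos [ 0.0007 -0.0003  0.1203] rot [ 0.0007  0.0004 -0.0012] dist 0.12
```

View pics/s7.png

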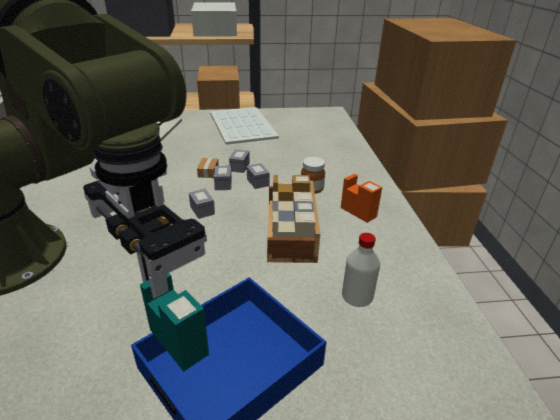

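View pics/t7.png

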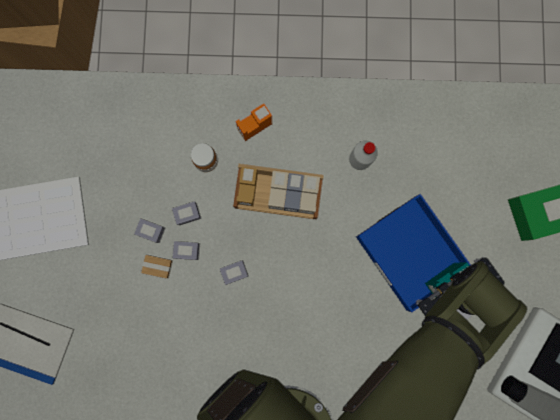

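```bash
python3 -m pendant '[{"claw":0.004,"delta_pos":[0.0007,-0.0003,0.01],"rotation":[0,0,0]},{"claw":0.004,"delta_pos":[0.0007,-0.0003,0.03],"rotation":[0,0,0]},{"claw":0.004,"delta_pos":[0.0007,-0.0003,0.055],"rotation":[0,0,0]},{"claw":0.004,"delta_pos":[0.0007,-0.0003,0.08],"rotation":[0,0,0]},{"claw":0.004,"delta_pos":[0.0007,-0.0003,0.1],"rotation":[0,0,0]},{"claw":0.004,"delta_pos":[0.0007,-0.0003,0.111],"rotation":[0,0,0]},{"claw":0.004,"delta_pos":[0.0007,-0.0003,0.117],"rotation":[0,0,0]},{"claw":0.004,"delta_pos":[0.0007,-0.0003,0.12],"rotation":[0,0,0]},{"claw":0.004,"delta_pos":[0.0007,-0.0003,0.12],"rotation":[0,0,0]}]' 45
python3 - <<'E'
from h import *
crop(grab("side"),120,250,340,419,3.5,"pics/s8.png")
E
```

```text
clock: 9.18
eef_pos: [398.0, -341.2, 80.6]
eef_rot: [3.14, 0.0, 0.627]
wrist_force: [-0.7, -0.1, -5.6]
finger_gap: 11.4
```

View pics/s8.png

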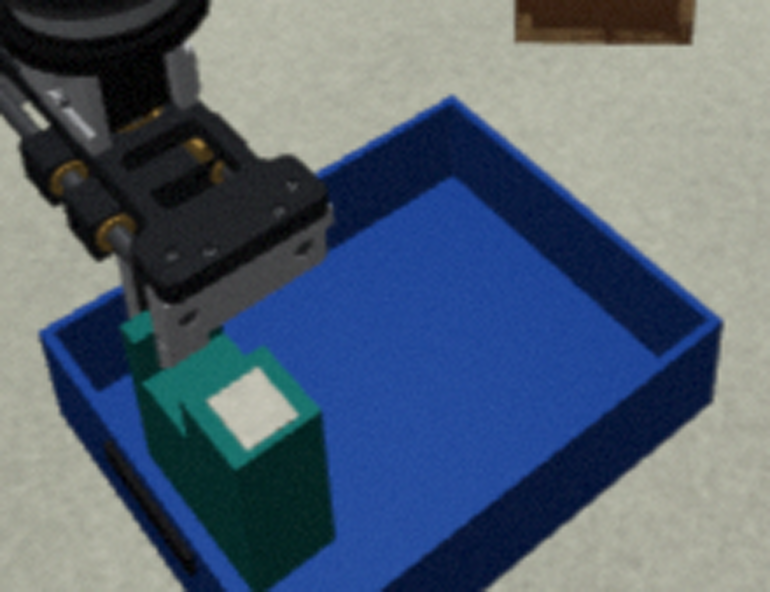

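```bash
python3 -m pendant '[{"claw":0.004,"delta_pos":[0,0,0.002],"rotation":[0,0,0]},{"claw":0.004,"delta_pos":[0,0,0.004],"rotation":[0,0,0]},{"claw":0.004,"delta_pos":[0,0,0.0055],"rotation":[0,0,0]},{"claw":0.004,"delta_pos":[0,0,0.0065],"rotation":[0,0,0]},{"claw":0.004,"delta_pos":[0,0,0.007],"rotation":[0,0,0]},{"claw":0.004,"delta_pos":[0,0,0.007],"rotation":[0,0,0]}]' 45
```

```text
clock: 9.98
eef_pos: [398.1, -341.2, 73.9]
eef_rot: [3.14, 0.0, 0.627]
wrist_force: [-2.3, 3.0, 0.9]
finger_gap: 11.8
```

```bash
python3 -m pendant '[{"claw":0.016,"delta_pos":[0,0,0],"rotation":[0,0,0]},{"claw":0.022,"delta_pos":[0,0,0],"rotation":[0,0,0]},{"claw":0.034,"delta_pos":[0,0,0],"rotation":[0,0,0]},{"claw":0.034,"delta_pos":[0,0,0],"rotation":[0,0,0]},{"claw":0.034,"delta_pos":[0,0,-0.02],"rotation":[0,0,0]},{"claw":0.034,"delta_pos":[0,0,-0.05],"rotation":[0,0,0]},{"claw":0.034,"delta_pos":[0,0,-0.1],"rotation":[0,0,0]},{"claw":0.034,"delta_pos":[0,0,-0.13],"rotation":[0,0,0]}]' 20
python3 - <<'E'
from h import *
cv2.imwrite("pics/s9.png",grab("side"))
target([424.2,151.3,160],[np.pi,0,np.pi/2+.383])
E
```

```text
clock: 10.98
eef_pos: [398.3, -341.3, 206.3]
eef_rot: [3.138, -0.0, 0.627]
wrist_force: [-0.5, 0.4, 0.0]
finger_gap: 34.2
dpos [ 0.3098 -0.3851  0.0468] rot [ 0.0075  0.0045 -1.3268] dist 0.496
```

View pics/s9.png

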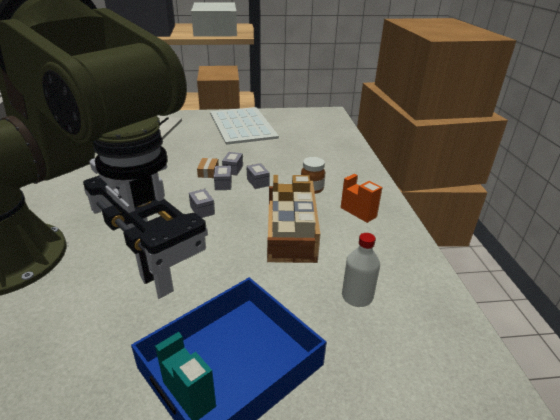

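Teal box is upright in the crate. One far tin was knocked: it moved from side pixel (240,160) to (232,161). I'll re-measure it before using it, and pick tin D first, since it hasn't moved.

```bash
python3 -m pendant '[{"claw":0.07,"delta_pos":[0.031,-0.0385,0],"rotation":[0,0,-0.15]},{"claw":0.07,"delta_pos":[0.065,-0.081,0],"rotation":[0,0,-0.31]},{"claw":0.07,"delta_pos":[0.1,-0.124,0],"rotation":[0,0,-0.46]},{"claw":0.07,"delta_pos":[0.135,-0.168,0.01],"rotation":[0,0,-0.62]},{"claw":0.07,"delta_pos":[0.17,-0.211,0.02],"rotation":[0,0,-0.78]},{"claw":0.07,"delta_pos":[0.205,-0.255,0.03],"rotation":[0,0,-0.94]},{"claw":0.07,"delta_pos":[0.24,-0.298,0.04],"rotation":[0,0,-1.1]},{"claw":0.07,"delta_pos":[0.275,-0.342,0.045],"rotation":[0,0,-1.25]},{"claw":0.07,"delta_pos":[0.3098,-0.3851,0.0468],"rotation":[0.0075,0.0045,-1.3268]},{"claw":0.07,"delta_pos":[0.3098,-0.3851,0.0468],"rotation":[0.0075,0.0045,-1.3268]}]' 40
python3 - <<'E'
from h import *
target([424.2,151.3,60],[np.pi,0,np.pi/2+.383])
crop(grab("side"),160,120,280,230,6,"pics/s10.png")
E
```

```text
clock: 12.28
eef_pos: [423.9, 153.9, 159.6]
eef_rot: [-3.141, -0.0, 1.959]
wrist_force: [-0.1, -1.3, 0.3]
finger_gap: 70.0
dpos [-0.0025 -0.0006  0.0996] rot [-0.0005 -0.0003  0.005 ] dist 0.1
```

View pics/s10.png

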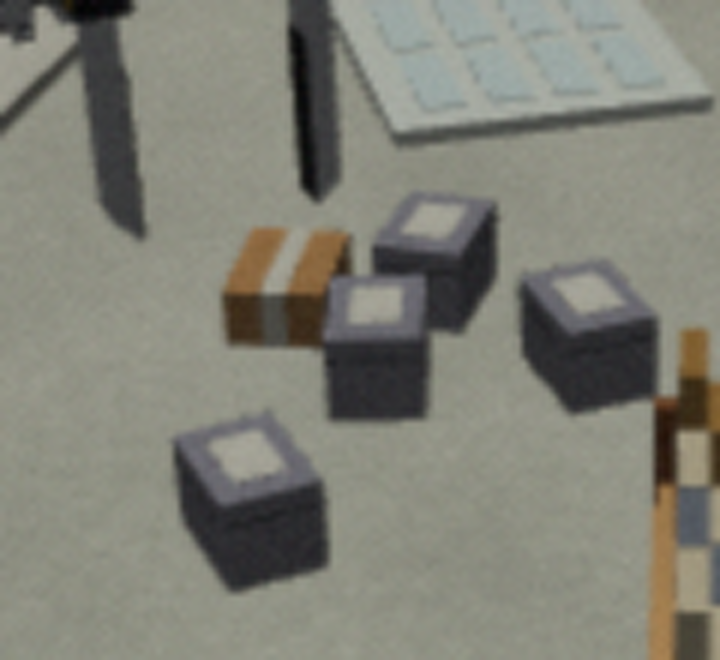

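```bash
python3 -m pendant '[{"claw":0.07,"delta_pos":[-0.0025,-0.0006,0.04],"rotation":[0,0,0.005]},{"claw":0.07,"delta_pos":[-0.0025,-0.0006,0.08],"rotation":[0,0,0]},{"claw":0.07,"delta_pos":[-0.0025,-0.0006,0.105],"rotation":[0,0,0]},{"claw":0.07,"delta_pos":[-0.0025,-0.0006,0.128],"rotation":[0,0,0]},{"claw":0.07,"delta_pos":[-0.0025,-0.0006,0.1445],"rotation":[0,0,0]},{"claw":0.07,"delta_pos":[-0.0025,-0.0006,0.1445],"rotation":[0,0,0]},{"claw":0.04,"delta_pos":[-0.0025,-0.0006,0.1445],"rotation":[0,0,0]},{"claw":0.04,"delta_pos":[-0.0025,-0.0006,0.1445],"rotation":[0,0,0]},{"claw":0.04,"delta_pos":[-0.0025,-0.0006,0.1445],"rotation":[0,0,0]},{"claw":0.04,"delta_pos":[-0.0025,-0.0006,0.1445],"rotation":[0,0,0]}]' 40
python3 - <<'E'
from h import *
c=np.array([489.6,-322.7]);X=np.array([np.cos(-.943),np.sin(-.943)]);Y=np.array([-X[1],X[0]])
for X_ in(-44,44):
  for Y_ in (-15,58): print(X_,Y_,c+X_*X+Y_*Y)
p=c-44*X-15*Y
target([p[0],p[1],130],[np.pi,0,2.199])
E
```

```text
clock: 13.58
eef_pos: [424.6, 149.7, 15.7]
eef_rot: [3.141, 0.0, 1.956]
wrist_force: [-1.1, -1.8, 6.6]
finger_gap: 45.9
-44 -15 [ 451.61618377 -295.90019208]
-44 58 [ 510.6968232  -253.02271496]
44 -15 [ 503.3041014  -367.12068893]
44 58 [ 562.38474083 -324.24321181]
dpos [-0.4231 -0.1425 -0.1141] rot [ 2.000e-04  4.000e-04 -2.426e-01] dist 0.461
```

```bash
python3 -m pendant '[{"claw":0.04,"delta_pos":[0,0,-0.03],"rotation":[0,0,0]},{"claw":0.04,"delta_pos":[0,0,-0.075],"rotation":[0,0,0]},{"claw":0.04,"delta_pos":[-0.04,-0.0135,-0.1141],"rotation":[0,0,-0.03]},{"claw":0.04,"delta_pos":[-0.095,-0.032,-0.1141],"rotation":[0,0,-0.06]},{"claw":0.04,"delta_pos":[-0.15,-0.0505,-0.1141],"rotation":[0,0,-0.1]},{"claw":0.04,"delta_pos":[-0.205,-0.069,-0.1141],"rotation":[0,0,-0.13]},{"claw":0.04,"delta_pos":[-0.26,-0.0876,-0.1141],"rotation":[0,0,-0.16]},{"claw":0.04,"delta_pos":[-0.315,-0.106,-0.1141],"rotation":[0,0,-0.19]},{"claw":0.04,"delta_pos":[-0.37,-0.1246,-0.1141],"rotation":[0,0,-0.22]},{"claw":0.04,"delta_pos":[-0.41,-0.138,-0.1141],"rotation":[0,0,-0.2426]}]' 40
python3 - <<'E'
from h import *
crop(grab("side"),100,170,340,350,3.3,"pics/s11.png")
target([451.6,-295.9,20.5],[np.pi,0,2.199])
cv2.imwrite("pics/t11.png",cv2.resize(grab("top")[180:300,120:260],None,fx=5,fy=5,interpolation=cv2.INTER_CUBIC))
E
```

```text
clock: 14.82
eef_pos: [450.3, -284.2, 129.5]
eef_rot: [-3.142, -0.0, 2.199]
wrist_force: [1.3, 1.2, -3.0]
finger_gap: 45.7
dpos [-0.0072 -0.0037  0.1091] rot [-0.0007  0.0012 -0.0007] dist 0.109
```

View pics/s11.png

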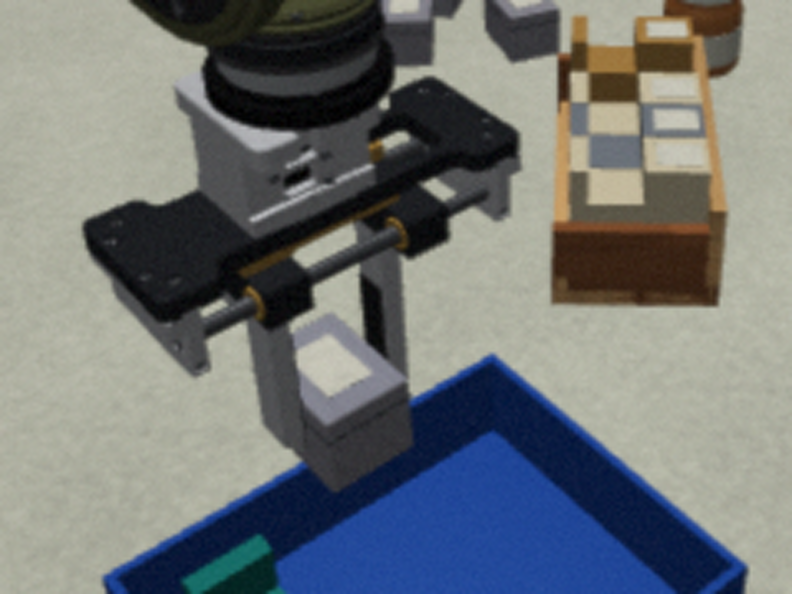

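View pics/t11.png

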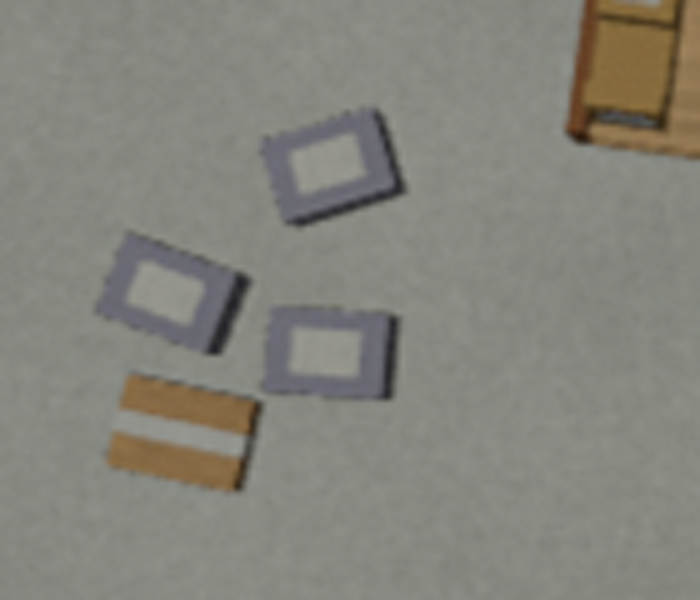

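Run:
```python
from fit import *
target([510.7,-253,20.5],[np.pi,0,2.199])
T={'A':[(130,233),(238,272),(212,352),(97,314)],'B':[(262,140),(375,108),(398,185),(290,223)],'C':[(273,305),(388,312),(383,397),(262,390)]}
for k,p in T.items(): print(k,fitbox('top',[px(*q,5,120,180) for q in p],46,64,45,0))
```

```text
dpos [-0.0092  0.0679  0.1088] rot [-0.0004  0.0001 -0.0027] dist 0.129
A (array([ 5.07181491e+02,  3.66598582e+02, -3.01410162e-01]), np.float64(1.1444322469513695))
B (array([5.78050485e+02, 2.84034531e+02, 3.42776010e-01]), np.float64(1.7318452252765797))
C (array([ 4.78746287e+02,  2.81894099e+02, -3.67549377e-02]), np.float64(1.211863756411601))
```

```bash
python3 -m pendant '[{"claw":0.04,"delta_pos":[-0.006,0.045,0],"rotation":[0,0,0]},{"claw":0.04,"delta_pos":[-0.0092,0.0679,0],"rotation":[0,0,-0.0027]},{"claw":0.04,"delta_pos":[-0.0092,0.0679,0.02],"rotation":[0,0,-0.0027]},{"claw":0.04,"delta_pos":[-0.0092,0.0679,0.06],"rotation":[0,0,-0.0027]},{"claw":0.04,"delta_pos":[-0.0092,0.0679,0.09],"rotation":[0,0,-0.0027]},{"claw":0.04,"delta_pos":[-0.0092,0.0679,0.102],"rotation":[0,0,-0.0027]},{"claw":0.04,"delta_pos":[-0.0092,0.0679,0.106],"rotation":[0,0,-0.0027]},{"claw":0.04,"delta_pos":[-0.0092,0.0679,0.1085],"rotation":[0,0,-0.0027]},{"claw":0.04,"delta_pos":[-0.0092,0.0679,0.1085],"rotation":[0,0,-0.0027]}]' 40
```

```text
clock: 16.05
eef_pos: [511.0, -253.1, 21.5]
eef_rot: [3.142, 0.001, 2.199]
wrist_force: [-0.2, -0.0, -4.1]
finger_gap: 45.7
```

```bash
python3 -m pendant '[{"claw":0.04,"delta_pos":[0,0,0.0015],"rotation":[0,0,0]},{"claw":0.04,"delta_pos":[0,0,0.0015],"rotation":[0,0,0]},{"claw":0.06,"delta_pos":[0,0,0.0015],"rotation":[0,0,0]},{"claw":0.06,"delta_pos":[0,0,0],"rotation":[0,0,0]},{"claw":0.06,"delta_pos":[0,0,-0.03],"rotation":[0,0,0]},{"claw":0.06,"delta_pos":[0,0,-0.075],"rotation":[0,0,0]},{"claw":0.06,"delta_pos":[0,0,-0.11],"rotation":[0,0,0]}]' 40
python3 - <<'E'
from h import *
crop(grab("side"),120,250,340,419,3.5,"pics/s12.png")
target([478.7,281.5,130],[np.pi,0,np.pi/2-.03])
E
```

```text
clock: 16.92
eef_pos: [511.1, -253.1, 133.4]
eef_rot: [3.141, 0.002, 2.199]
wrist_force: [0.3, -0.3, 0.2]
finger_gap: 60.0
dpos [0.4531 0.2873 0.0053] rot [0.0053 0.0062 0.6583] dist 0.537
```

View pics/s12.png

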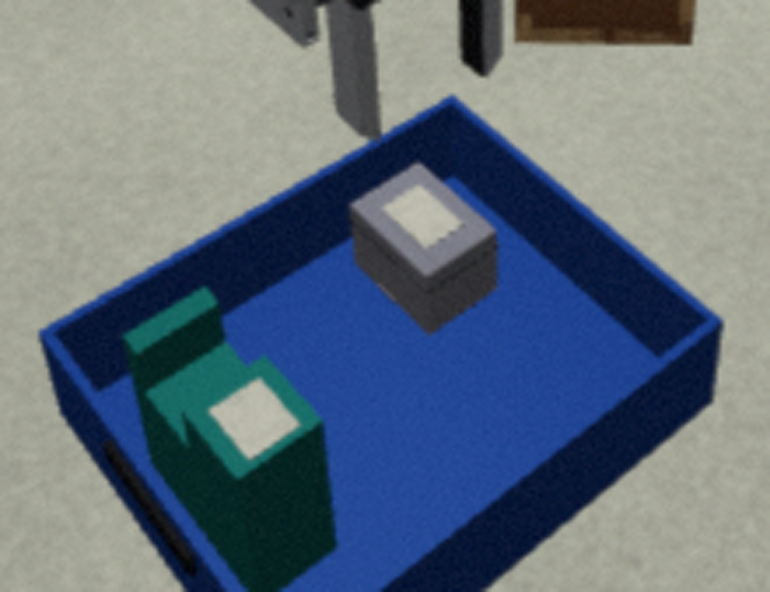

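```bash
python3 -m pendant '[{"claw":0.06,"delta_pos":[0.034,0.0216,0],"rotation":[0,0,0.06]},{"claw":0.066,"delta_pos":[0.083,0.0527,0],"rotation":[0,0,0.14]},{"claw":0.066,"delta_pos":[0.135,0.0857,0],"rotation":[0,0,0.22]},{"claw":0.066,"delta_pos":[0.187,0.1187,0],"rotation":[0,0,0.3]},{"claw":0.066,"delta_pos":[0.239,0.1517,0],"rotation":[0,0,0.38]},{"claw":0.066,"delta_pos":[0.291,0.1847,0],"rotation":[0,0,0.46]},{"claw":0.066,"delta_pos":[0.343,0.2177,0],"rotation":[0,0,0.54]},{"claw":0.066,"delta_pos":[0.395,0.2507,0],"rotation":[0,0,0.62]},{"claw":0.066,"delta_pos":[0.44,0.279,0.003],"rotation":[0,0,0.6583]},{"claw":0.066,"delta_pos":[0.4531,0.2873,0.0053],"rotation":[0.005,0.006,0.6583]}]' 40
python3 - <<'E'
from h import *
crop(grab("side"),160,100,300,220,5.5,"pics/s13.png")
target([478.7,281.5,15],[np.pi,0,np.pi/2-.03])
E
```

```text
clock: 18.23
eef_pos: [478.0, 284.1, 129.7]
eef_rot: [3.141, -0.0, 1.543]
wrist_force: [0.8, -0.1, -0.3]
finger_gap: 66.0
dpos [-0.0025  0.0008  0.1143] rot [-0.0007 -0.0002  0.0028] dist 0.114
```

View pics/s13.png

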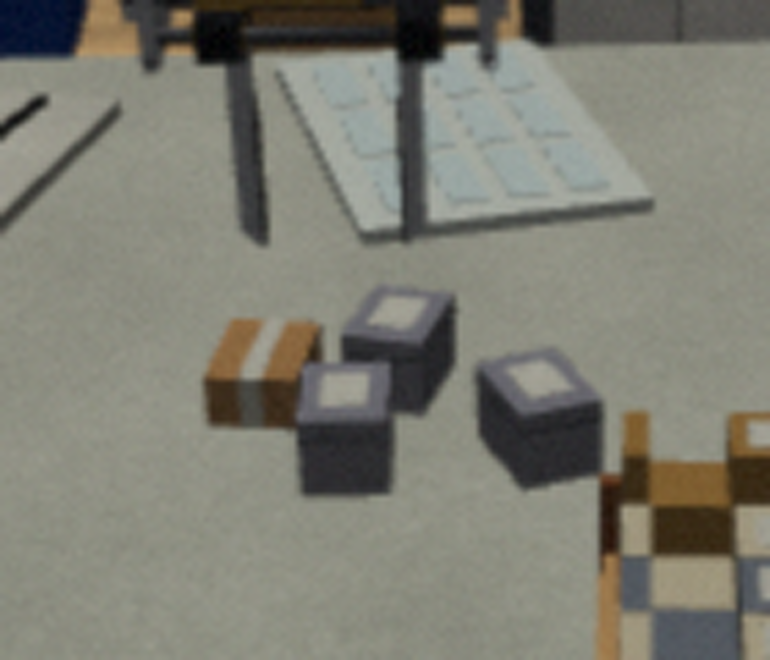

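```bash
python3 -m pendant '[{"claw":0.066,"delta_pos":[-0.0025,0.0008,0.04],"rotation":[0,0,0]},{"claw":0.066,"delta_pos":[-0.0025,0.0008,0.075],"rotation":[0,0,0]},{"claw":0.066,"delta_pos":[-0.0025,0.0008,0.1],"rotation":[0,0,0]},{"claw":0.066,"delta_pos":[-0.0025,0.0008,0.114],"rotation":[0,0,0]},{"claw":0.066,"delta_pos":[-0.0025,0.0008,0.1143],"rotation":[0,0,0]},{"claw":0.04,"delta_pos":[-0.0025,0.0008,0.1143],"rotation":[0,0,0]},{"claw":0.04,"delta_pos":[-0.0025,0.0008,0.1143],"rotation":[0,0,0]},{"claw":0.04,"delta_pos":[-0.0025,0.0008,0.1143],"rotation":[0,0,0]},{"claw":0.04,"delta_pos":[-0.0025,0.0008,0.09],"rotation":[0,0,0]},{"claw":0.04,"delta_pos":[-0.0025,0.0008,0.04],"rotation":[0,0,0]}]' 40
python3 - <<'E'
from h import *
target([562.4,-324.2,130],[np.pi,0,2.199])
E
```

```text
clock: 19.52
eef_pos: [477.6, 280.9, 88.5]
eef_rot: [-3.137, 0.002, 1.544]
wrist_force: [0.4, 0.7, -3.3]
finger_gap: 45.6
dpos [-0.6027  0.101  -0.0408] rot [-4.900e-03  3.000e-04 -6.553e-01] dist 0.612
```

```bash
python3 -m pendant '[{"claw":0.04,"delta_pos":[-0.03,0.005,-0.0408],"rotation":[0,0,-0.03]},{"claw":0.04,"delta_pos":[-0.08,0.0134,-0.0408],"rotation":[0,0,-0.09]},{"claw":0.04,"delta_pos":[-0.135,0.0226,-0.0408],"rotation":[0,0,-0.15]},{"claw":0.04,"delta_pos":[-0.19,0.0318,-0.0408],"rotation":[0,0,-0.21]},{"claw":0.04,"delta_pos":[-0.25,0.0419,-0.0408],"rotation":[0,0,-0.27]},{"claw":0.04,"delta_pos":[-0.31,0.0519,-0.0408],"rotation":[0,0,-0.34]},{"claw":0.04,"delta_pos":[-0.37,0.062,-0.0408],"rotation":[0,0,-0.41]},{"claw":0.04,"delta_pos":[-0.43,0.072,-0.0408],"rotation":[0,0,-0.48]},{"claw":0.04,"delta_pos":[-0.49,0.082,-0.0408],"rotation":[0,0,-0.55]},{"claw":0.04,"delta_pos":[-0.55,0.092,-0.0408],"rotation":[0,0,-0.62]}]' 40
python3 - <<'E'
from h import *
target([562.4,-324.2,20.5],[np.pi,0,2.199])
E
```

```text
clock: 20.78
eef_pos: [554.7, -273.3, 129.9]
eef_rot: [-3.137, -0.001, 2.166]
wrist_force: [0.6, 0.7, -2.7]
finger_gap: 46.0
dpos [-0.0466 -0.0217  0.1094] rot [-0.0047 -0.0013 -0.0329] dist 0.121
```

```bash
python3 -m pendant '[{"claw":0.04,"delta_pos":[-0.035,-0.016,0],"rotation":[-0.0047,-0.0013,-0.0329]},{"claw":0.04,"delta_pos":[-0.0466,-0.0217,0],"rotation":[-0.0047,-0.0013,-0.0329]},{"claw":0.04,"delta_pos":[-0.0466,-0.0217,0.02],"rotation":[-0.0047,-0.0013,-0.0329]},{"claw":0.04,"delta_pos":[-0.0466,-0.0217,0.055],"rotation":[-0.0047,-0.0013,-0.0329]},{"claw":0.04,"delta_pos":[-0.0466,-0.0217,0.085],"rotation":[-0.0047,-0.0013,-0.0329]},{"claw":0.04,"delta_pos":[-0.0466,-0.0217,0.102],"rotation":[-0.0047,-0.0013,-0.0329]},{"claw":0.04,"delta_pos":[-0.0466,-0.0217,0.107],"rotation":[-0.0047,-0.0013,-0.0329]},{"claw":0.04,"delta_pos":[-0.0466,-0.0217,0.109],"rotation":[-0.0047,-0.0013,-0.0329]},{"claw":0.04,"delta_pos":[-0.0466,-0.0217,0.1095],"rotation":[-0.0047,-0.0013,-0.0329]}]' 40
```

```text
clock: 21.9
eef_pos: [562.8, -324.3, 21.3]
eef_rot: [3.141, 0.001, 2.199]
wrist_force: [-1.3, -0.4, -3.1]
finger_gap: 45.9
```

```bash
python3 -m pendant '[{"claw":0.04,"delta_pos":[0,0,0.0015],"rotation":[0,0,0]},{"claw":0.04,"delta_pos":[0,0,0.002],"rotation":[0,0,0]},{"claw":0.06,"delta_pos":[0,0,0.002],"rotation":[0,0,0]},{"claw":0.06,"delta_pos":[0,0,0],"rotation":[0,0,0]},{"claw":0.06,"delta_pos":[0,0,-0.03],"rotation":[0,0,0]},{"claw":0.06,"delta_pos":[0,0,-0.075],"rotation":[0,0,0]},{"claw":0.06,"delta_pos":[0,0,-0.11],"rotation":[0,0,0]}]' 40
python3 - <<'E'
from h import *
crop(grab("side"),120,250,340,419,3.5,"pics/s14.png")
crop(grab("top"),120,180,260,300,5,"pics/t14.png")
target([508,366.5,130],[np.pi,0,np.pi/2-.301])
E
```

```text
clock: 22.78
eef_pos: [562.9, -324.5, 133.5]
eef_rot: [3.141, 0.003, 2.199]
wrist_force: [-0.4, 0.7, 0.1]
finger_gap: 60.4
dpos [0.5927 0.3611 0.0025] rot [0.0066 0.006  0.9292] dist 0.694
```

View pics/s14.png

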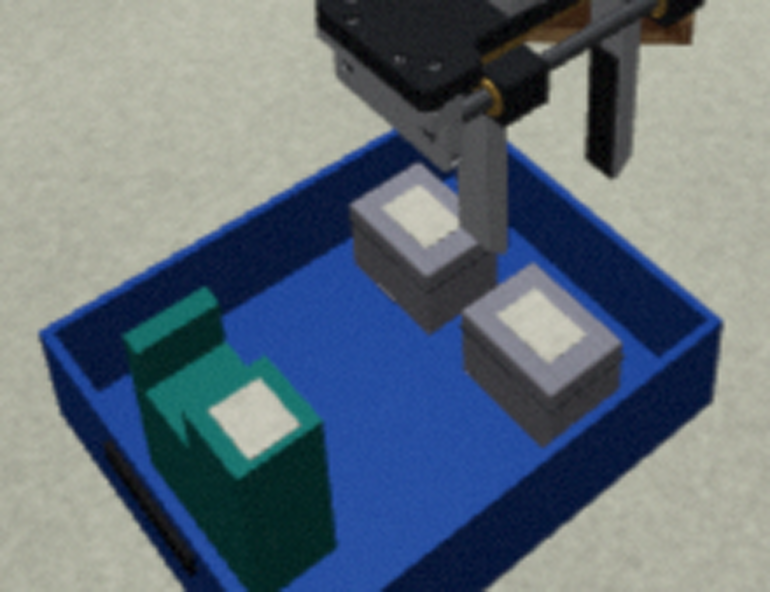

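View pics/t14.png

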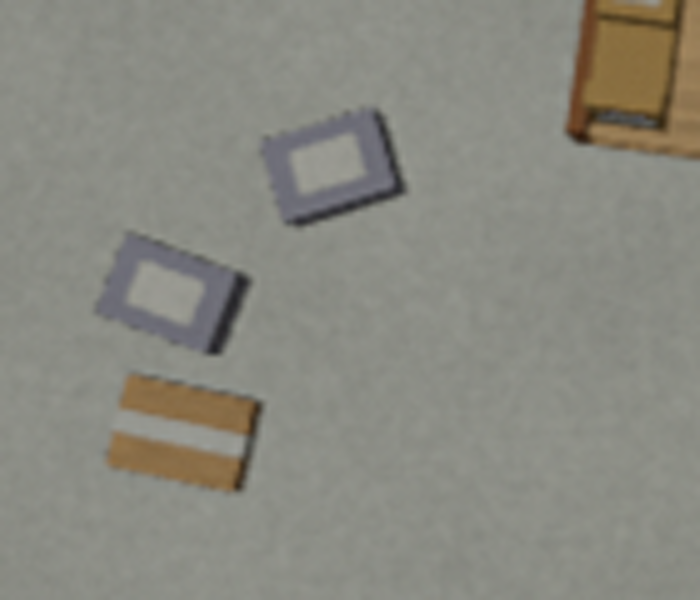

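Run:
```python
from h import *
target([578.1,284.3,140],[np.pi,0,np.pi/2+.342])
```

```text
dpos [ 0.4849  0.3695 -0.0066] rot [0.0042 0.0075 0.2862] dist 0.61
```

```bash
python3 -m pendant '[{"claw":0.06,"delta_pos":[0.028,0.0213,-0.0066],"rotation":[0,0,0.03]},{"claw":0.066,"delta_pos":[0.072,0.0549,-0.015],"rotation":[0,0,0.05]},{"claw":0.066,"delta_pos":[0.119,0.0907,-0.025],"rotation":[0,0,0.08]},{"claw":0.066,"delta_pos":[0.167,0.1273,-0.03],"rotation":[0,0,0.11]},{"claw":0.066,"delta_pos":[0.215,0.1638,-0.03],"rotation":[0,0,0.14]},{"claw":0.066,"delta_pos":[0.263,0.2004,-0.03],"rotation":[0,0,0.17]},{"claw":0.066,"delta_pos":[0.311,0.237,-0.03],"rotation":[0,0,0.2]},{"claw":0.066,"delta_pos":[0.359,0.2736,-0.03],"rotation":[0,0,0.23]},{"claw":0.066,"delta_pos":[0.407,0.31,-0.02],"rotation":[0,0,0.26]},{"claw":0.066,"delta_pos":[0.45,0.343,-0.01],"rotation":[0.004,0.0075,0.2862]}]' 40
python3 - <<'E'
from h import *
target([578.1,284.3,22],[np.pi,0,np.pi/2+.342])
crop(grab("side"),160,100,300,220,5.5,"pics/s15.png")
E
```

```text
clock: 24.12
eef_pos: [576.7, 242.6, 142.8]
eef_rot: [-3.142, -0.0, 1.912]
wrist_force: [0.1, 1.0, -0.5]
finger_gap: 65.9
dpos [0.0388 0.0152 0.1208] rot [-0.     -0.0001 -0.0004] dist 0.128
```

View pics/s15.png

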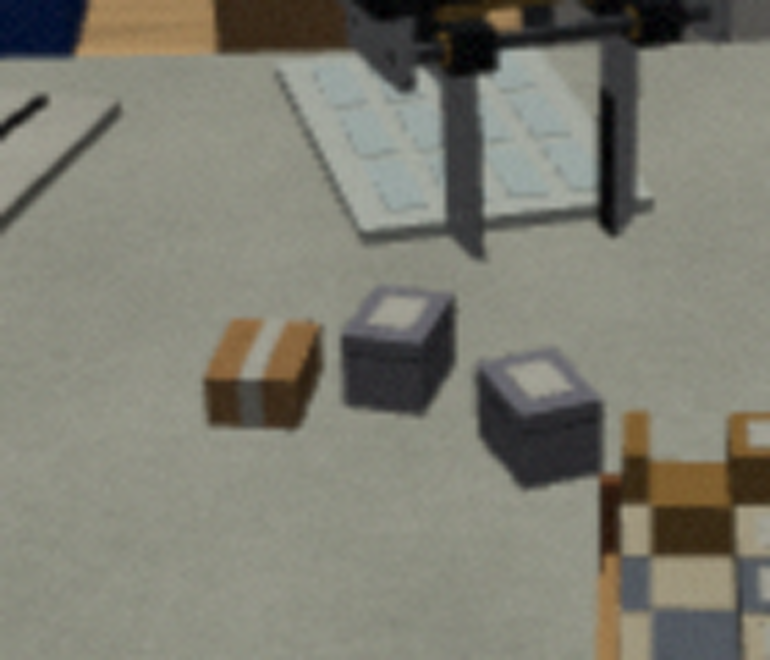

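```bash
python3 -m pendant '[{"claw":0.066,"delta_pos":[0.036,0.0145,0.0],"rotation":[0,0,0]},{"claw":0.066,"delta_pos":[0.0388,0.0152,0.035],"rotation":[0,0,0]},{"claw":0.066,"delta_pos":[0.0388,0.0152,0.075],"rotation":[0,0,0]},{"claw":0.066,"delta_pos":[0.0388,0.0152,0.105],"rotation":[0,0,0]},{"claw":0.066,"delta_pos":[0.0388,0.0152,0.1208],"rotation":[0,0,0]},{"claw":0.066,"delta_pos":[0.0388,0.0152,0.1208],"rotation":[0,0,0]},{"claw":0.04,"delta_pos":[0.0388,0.0152,0.1208],"rotation":[0,0,0]},{"claw":0.04,"delta_pos":[0.0388,0.0152,0.1208],"rotation":[0,0,0]},{"claw":0.04,"delta_pos":[0.0388,0.0152,0.1208],"rotation":[0,0,0]},{"claw":0.04,"delta_pos":[0.0388,0.0152,0.1208],"rotation":[0,0,0]}]' 40
python3 - <<'E'
from h import *
target([503.3,-367.1,170],[np.pi,0,2.199])
E
```

```text
clock: 25.42
eef_pos: [577.0, 289.7, 21.4]
eef_rot: [-3.141, -0.002, 1.914]
wrist_force: [-0.7, -1.3, 7.2]
finger_gap: 45.7
dpos [-0.5934 -0.2906 -0.1496] rot [-2.000e-04 -2.000e-03 -2.848e-01] dist 0.677
```

```bash
python3 -m pendant '[{"claw":0.04,"delta_pos":[0,0,-0.03],"rotation":[0,0,0]},{"claw":0.04,"delta_pos":[0,0,-0.08],"rotation":[0,0,0]},{"claw":0.04,"delta_pos":[-0.02,-0.01,-0.13],"rotation":[0,0,-0.01]},{"claw":0.04,"delta_pos":[-0.06,-0.0294,-0.1496],"rotation":[0,0,-0.04]},{"claw":0.04,"delta_pos":[-0.11,-0.054,-0.1496],"rotation":[0,0,-0.07]},{"claw":0.04,"delta_pos":[-0.16,-0.0784,-0.1496],"rotation":[0,0,-0.1]},{"claw":0.04,"delta_pos":[-0.21,-0.1028,-0.1496],"rotation":[0,0,-0.13]},{"claw":0.04,"delta_pos":[-0.26,-0.1273,-0.1496],"rotation":[0,0,-0.16]},{"claw":0.04,"delta_pos":[-0.31,-0.1518,-0.1496],"rotation":[0,0,-0.19]},{"claw":0.04,"delta_pos":[-0.36,-0.1763,-0.1496],"rotation":[0,0,-0.22]}]' 40
python3 - <<'E'
from h import *
target([501,-363.9,130],[np.pi,0,2.199])
E
```

```text
clock: 26.68
eef_pos: [531.7, -110.5, 170.3]
eef_rot: [-3.141, -0.002, 2.135]
wrist_force: [0.8, 0.6, -2.6]
finger_gap: 45.7
dpos [-0.1977 -0.1615  0.04  ] rot [-0.0001 -0.0021 -0.0637] dist 0.258
```

```bash
python3 -m pendant '[{"claw":0.04,"delta_pos":[-0.04,-0.0327,0],"rotation":[0,0,-0.02]},{"claw":0.04,"delta_pos":[-0.085,-0.0694,0],"rotation":[0,0,-0.04]},{"claw":0.04,"delta_pos":[-0.13,-0.106,0],"rotation":[0,0,-0.06]},{"claw":0.04,"delta_pos":[-0.17,-0.139,0],"rotation":[0,0,-0.0637]},{"claw":0.04,"delta_pos":[-0.192,-0.157,0.02],"rotation":[0,-0.002,-0.0637]},{"claw":0.04,"delta_pos":[-0.1977,-0.1615,0.04],"rotation":[0,-0.002,-0.0637]},{"claw":0.04,"delta_pos":[-0.1977,-0.1615,0.04],"rotation":[0,-0.002,-0.0637]},{"claw":0.04,"delta_pos":[-0.1977,-0.1615,0.04],"rotation":[0,-0.002,-0.0637]}]' 40
python3 - <<'E'
from h import *
target([501,-363.9,28],[np.pi,0,2.199])
crop(grab("side"),100,220,340,400,3.3,"pics/s16.png")
E
```

```text
clock: 27.68
eef_pos: [501.5, -363.0, 130.6]
eef_rot: [3.141, 0.0, 2.2]
wrist_force: [0.3, 0.1, -2.5]
finger_gap: 46.1
dpos [-0.0004 -0.001   0.1026] rot [0.0002 0.0003 0.0011] dist 0.103
```

View pics/s16.png

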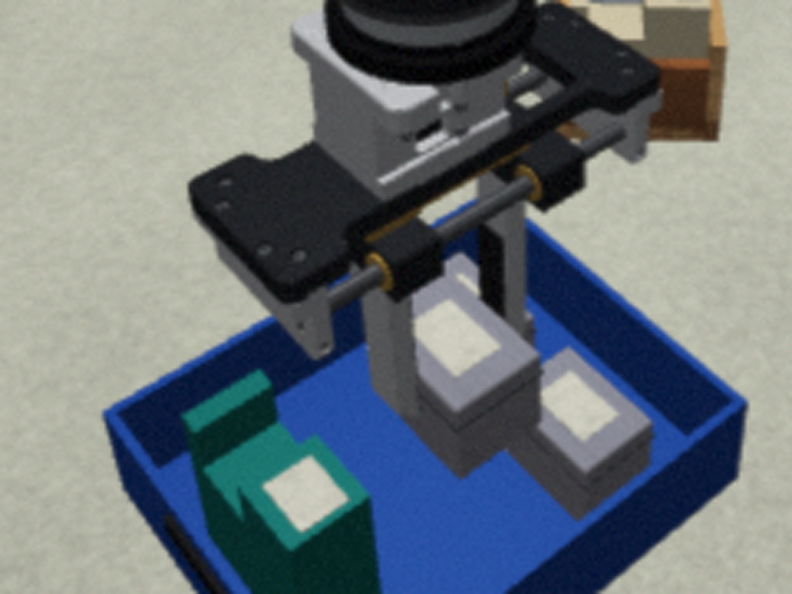

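```bash
python3 -m pendant '[{"claw":0.04,"delta_pos":[0,-0.001,0.03],"rotation":[0,0,0]},{"claw":0.04,"delta_pos":[0,-0.001,0.06],"rotation":[0,0,0]},{"claw":0.04,"delta_pos":[0,-0.001,0.083],"rotation":[0,0,0]},{"claw":0.04,"delta_pos":[0,-0.001,0.088],"rotation":[0,0,0]},{"claw":0.04,"delta_pos":[0,-0.001,0.088],"rotation":[0,0,0]}]' 40
python3 - <<'E'
from h import *
crop(grab("side"),120,250,340,419,3.5,"pics/s17.png")
E
```

```text
clock: 28.35
eef_pos: [501.5, -363.6, 44.0]
eef_rot: [3.141, 0.002, 2.201]
wrist_force: [0.1, -0.4, -2.0]
finger_gap: 45.5
```

View pics/s17.png

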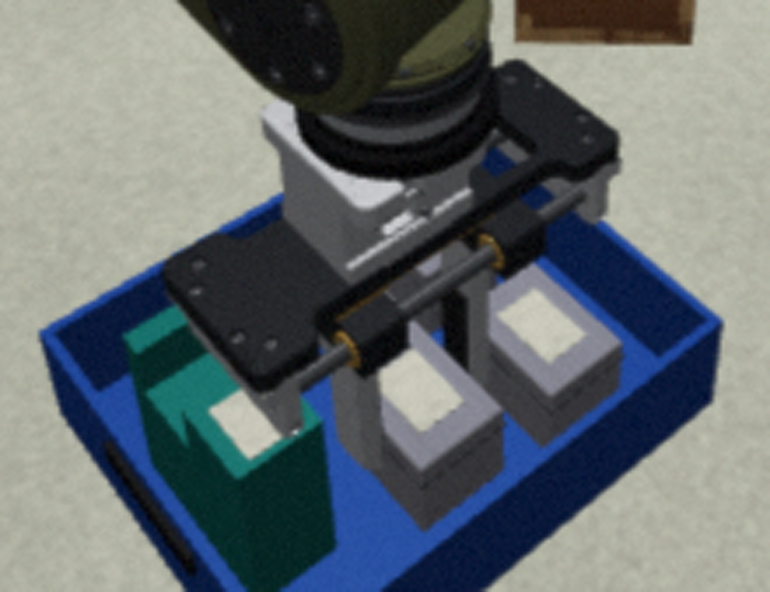

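Run:
```python
from h import *
o,d=ray("side",203.4,373.4)
X=np.array([np.cos(-.943),np.sin(-.943),0]);Y=np.array([-X[1],X[0],0])
for yo in(-75,-80,-85,-88,-92):
    P=np.array([501.5,-363.6,0])+yo*Y
    # o+t d = P + a X + h z
    t,a,h=np.linalg.solve(np.c_[d,-X,-np.array([0,0,1])],P-o); print(yo,"xoff",a,"z",h)
```

```text
-75 xoff 27.043620177756946 z 133.57646563532498
-80 xoff 36.61983248210203 z 148.62902772543893
-85 xoff 46.19604478644726 z 163.68158981555314
-88 xoff 51.941772169054275 z 172.71312706962152
-92 xoff 59.60274201253036 z 184.75517674171277
```

```bash
python3 -m pendant '[{"claw":0.04,"delta_pos":[0,0,0.008],"rotation":[0,0,0]},{"claw":0.04,"delta_pos":[0,0,0.014],"rotation":[0,0,0]},{"claw":0.04,"delta_pos":[0,0,0.0165],"rotation":[0,0,0]},{"claw":0.04,"delta_pos":[0,0,0.0175],"rotation":[0,0,0]},{"claw":0.04,"delta_pos":[0,0,0.0175],"rotation":[0,0,0]}]' 40
```

```text
clock: 29.02
eef_pos: [501.6, -363.9, 26.8]
eef_rot: [3.141, 0.003, 2.201]
wrist_force: [0.6, -0.5, -3.3]
finger_gap: 45.9
```

```bash
python3 -m pendant '[{"claw":0.04,"delta_pos":[0,0,0.001],"rotation":[0,0,0]},{"claw":0.04,"delta_pos":[0,0,0.001],"rotation":[0,0,0]},{"claw":0.06,"delta_pos":[0,0,0.001],"rotation":[0,0,0]},{"claw":0.06,"delta_pos":[0,0,0],"rotation":[0,0,0]},{"claw":0.06,"delta_pos":[0,0,-0.03],"rotation":[0,0,0]},{"claw":0.06,"delta_pos":[0,0,-0.075],"rotation":[0,0,0]},{"claw":0.06,"delta_pos":[0,0,-0.105],"rotation":[0,0,0]},{"claw":0.06,"delta_pos":[0,0,-0.105],"rotation":[0,0,0]},{"claw":0.06,"delta_pos":[0,0,-0.105],"rotation":[0,0,0]}]' 40
python3 - <<'E'
from h import *
crop(grab("side"),120,250,340,419,3.5,"pics/s18.png")
crop(grab("top"),120,180,260,300,5,"pics/t18.png")
target([508,366.5,130],[np.pi,0,np.pi/2-.301])
E
```

```text
clock: 30.15
eef_pos: [501.0, -363.4, 130.8]
eef_rot: [3.141, 0.001, 2.201]
wrist_force: [0.1, -0.3, -0.3]
finger_gap: 60.1
dpos [5.857e-01 4.356e-01 1.000e-04] rot [5.000e-04 4.000e-04 9.308e-01] dist 0.73
```

View pics/s18.png

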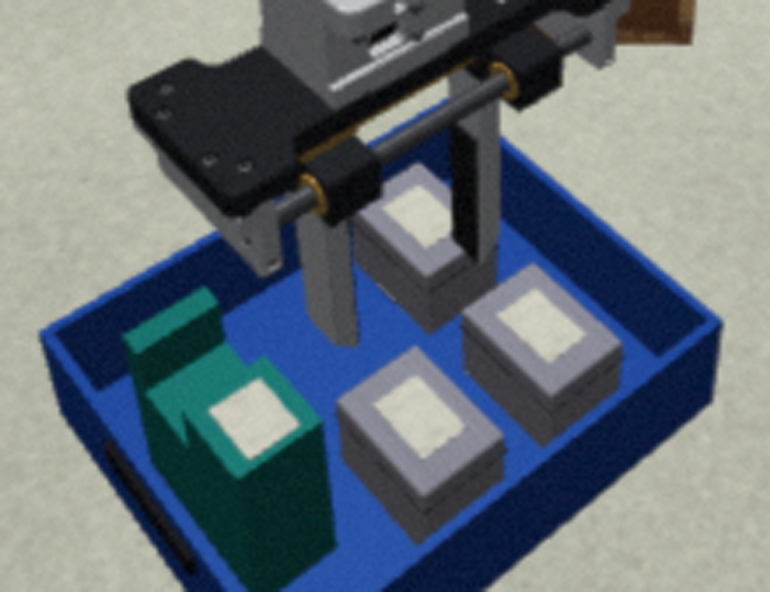

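View pics/t18.png

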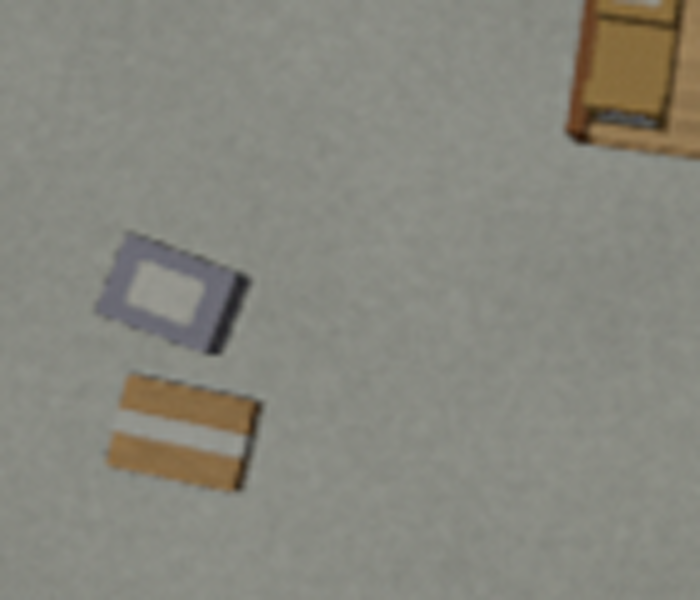

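```bash
python3 -m pendant '[{"claw":0.06,"delta_pos":[0.028,0.021,0],"rotation":[0,0,0.05]},{"claw":0.058,"delta_pos":[0.072,0.0535,0],"rotation":[0,0,0.12]},{"claw":0.058,"delta_pos":[0.12,0.0893,0],"rotation":[0,0,0.2]},{"claw":0.058,"delta_pos":[0.168,0.125,0],"rotation":[0,0,0.28]},{"claw":0.058,"delta_pos":[0.216,0.1607,0],"rotation":[0,0,0.36]},{"claw":0.058,"delta_pos":[0.264,0.1964,0],"rotation":[0,0,0.44]},{"claw":0.058,"delta_pos":[0.312,0.232,0],"rotation":[0,0,0.52]},{"claw":0.058,"delta_pos":[0.36,0.268,0],"rotation":[0,0,0.6]},{"claw":0.058,"delta_pos":[0.408,0.3035,0],"rotation":[0,0,0.68]},{"claw":0.058,"delta_pos":[0.456,0.339,0],"rotation":[0,0,0.76]}]' 40
python3 - <<'E'
from h import *
target([508.5,366.2,110],[np.pi,0,np.pi/2-.301])
E
```

```text
clock: 31.5
eef_pos: [505.8, 206.7, 129.3]
eef_rot: [-3.141, 0.001, 1.438]
wrist_force: [0.7, -0.2, 0.7]
finger_gap: 58.2
dpos [ 0.1585 -0.0184  0.0192] rot [-0.0003  0.0009  0.1681] dist 0.161
```

```bash
python3 -m pendant '[{"claw":0.058,"delta_pos":[0.05,-0.0058,0],"rotation":[0,0,0.08]},{"claw":0.058,"delta_pos":[0.1,-0.0116,0.005],"rotation":[0,0,0.14]},{"claw":0.058,"delta_pos":[0.14,-0.0163,0.01],"rotation":[0,0,0.168]},{"claw":0.058,"delta_pos":[0.1585,-0.0184,0.0192],"rotation":[0,0,0.168]},{"claw":0.058,"delta_pos":[0.1585,-0.0184,0.0192],"rotation":[0,0,0.168]},{"claw":0.058,"delta_pos":[0.1585,-0.0184,0.0192],"rotation":[0,0,0.168]},{"claw":0.058,"delta_pos":[0.1585,-0.0184,0.0192],"rotation":[0,0,0.168]}]' 40
python3 - <<'E'
from h import *
target([508.5,366.2,22],[np.pi,0,np.pi/2-.301])
crop(grab("side"),160,90,300,210,5.5,"pics/s19.png")
E
```

```text
clock: 32.38
eef_pos: [509.0, 365.1, 110.5]
eef_rot: [3.141, 0.001, 1.269]
wrist_force: [0.2, -0.4, -0.2]
finger_gap: 58.2
dpos [ 0.001  -0.0008  0.0885] rot [ 0.0001  0.0006 -0.0011] dist 0.089
```

View pics/s19.png

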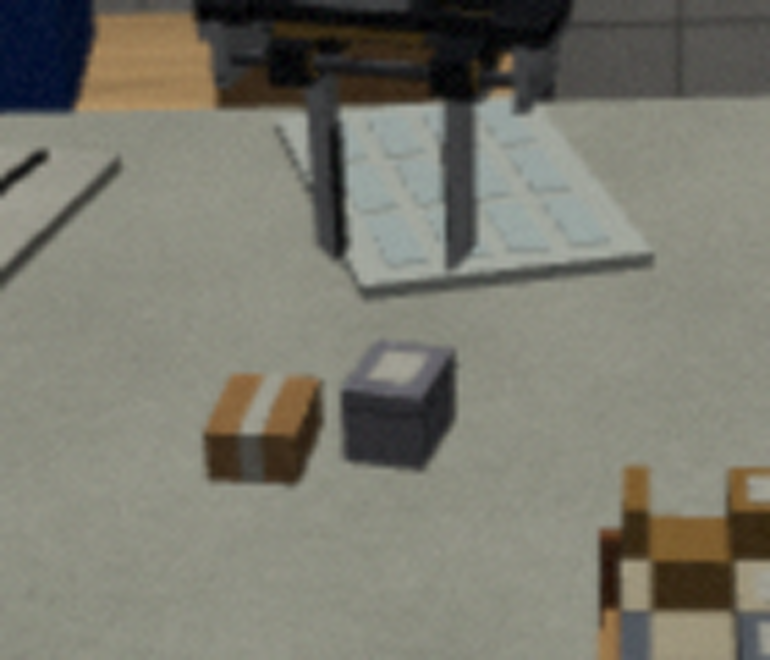

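```bash
python3 -m pendant '[{"claw":0.058,"delta_pos":[0.001,0,0.03],"rotation":[0,0,0]},{"claw":0.058,"delta_pos":[0.001,0,0.06],"rotation":[0,0,0]},{"claw":0.058,"delta_pos":[0.001,0,0.07],"rotation":[0,0,0]},{"claw":0.058,"delta_pos":[0.001,0,0.077],"rotation":[0,0,0]},{"claw":0.058,"delta_pos":[0.001,0,0.077],"rotation":[0,0,0]}]' 40
python3 - <<'E'
from h import *
crop(grab("side"),160,90,300,210,5.5,"pics/s20.png")
E
```

```text
clock: 33.05
eef_pos: [509.6, 366.3, 34.1]
eef_rot: [3.141, -0.0, 1.269]
wrist_force: [0.6, -1.1, 0.2]
finger_gap: 58.1
```

View pics/s20.png

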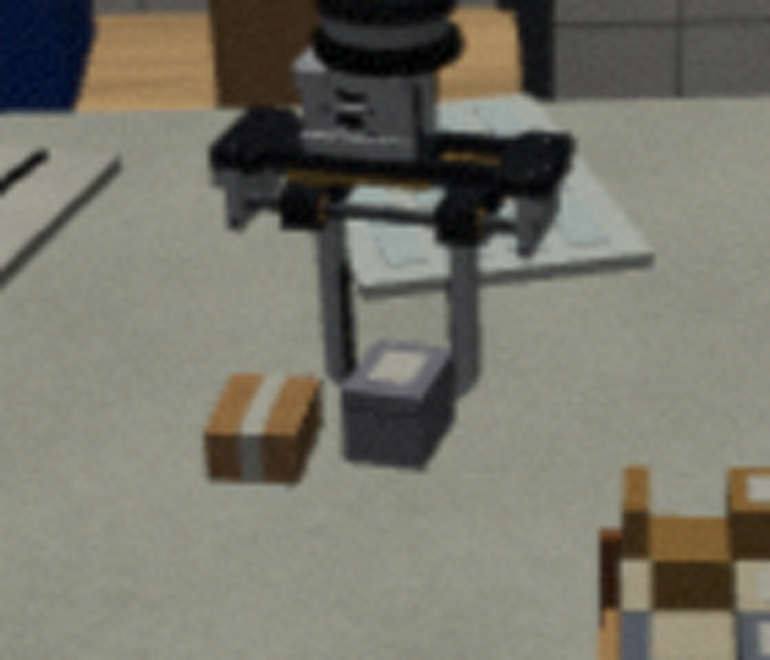

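```bash
python3 -m pendant '[{"claw":0.058,"delta_pos":[0,0,0.006],"rotation":[0,0,0]},{"claw":0.058,"delta_pos":[0,0,0.012],"rotation":[0,0,0]},{"claw":0.058,"delta_pos":[0,0,0.012],"rotation":[0,0,0]},{"claw":0.04,"delta_pos":[0,0,0.012],"rotation":[0,0,0]},{"claw":0.04,"delta_pos":[0,0,0.012],"rotation":[0,0,0]},{"claw":0.04,"delta_pos":[0,0,0.012],"rotation":[0,0,0]},{"claw":0.04,"delta_pos":[0,0,0.012],"rotation":[0,0,0]}]' 40
python3 - <<'E'
from h import *
target([451.6,-295.9,130],[np.pi,0,2.199])
E
```

```text
clock: 33.98
eef_pos: [509.6, 366.4, 22.4]
eef_rot: [3.141, -0.0, 1.269]
wrist_force: [-2.9, 0.6, -1.2]
finger_gap: 45.6
dpos [-0.6495  0.1417 -0.1077] rot [ 8.000e-04  1.000e-04 -9.301e-01] dist 0.673
```

```bash
python3 -m pendant '[{"claw":0.04,"delta_pos":[0,0,-0.03],"rotation":[0,0,0]},{"claw":0.04,"delta_pos":[0,0,-0.08],"rotation":[0,0,0]},{"claw":0.04,"delta_pos":[-0.03,0.0065,-0.1077],"rotation":[0,0,-0.05]},{"claw":0.04,"delta_pos":[-0.08,0.0175,-0.1077],"rotation":[0,0,-0.12]},{"claw":0.04,"delta_pos":[-0.13,0.0284,-0.1077],"rotation":[0,0,-0.2]},{"claw":0.04,"delta_pos":[-0.18,0.0393,-0.1077],"rotation":[0,0,-0.28]},{"claw":0.04,"delta_pos":[-0.23,0.0502,-0.1077],"rotation":[0,0,-0.36]},{"claw":0.04,"delta_pos":[-0.28,0.0611,-0.1077],"rotation":[0,0,-0.44]},{"claw":0.04,"delta_pos":[-0.33,0.072,-0.1077],"rotation":[0,0,-0.52]},{"claw":0.04,"delta_pos":[-0.38,0.083,-0.1077],"rotation":[0,0,-0.6]}]' 40
python3 - <<'E'
from h import *
target([451.6,-295.9,130],[np.pi,0,2.199])
E
```

```text
clock: 35.22
eef_pos: [475.4, -22.9, 130.0]
eef_rot: [3.14, 0.001, 1.872]
wrist_force: [1.9, -0.3, -4.5]
finger_gap: 45.5
dpos [-2.537e-01 -1.036e-01  1.000e-04] rot [ 0.001   0.0009 -0.3275] dist 0.274
```

```bash
python3 -m pendant '[{"claw":0.04,"delta_pos":[-0.045,-0.0184,0],"rotation":[0,0,-0.07]},{"claw":0.04,"delta_pos":[-0.095,-0.0388,0],"rotation":[0,0,-0.14]},{"claw":0.04,"delta_pos":[-0.145,-0.0592,0],"rotation":[0,0,-0.21]},{"claw":0.04,"delta_pos":[-0.195,-0.0796,0],"rotation":[0,0,-0.28]},{"claw":0.04,"delta_pos":[-0.235,-0.096,0],"rotation":[0,0,-0.3275]},{"claw":0.04,"delta_pos":[-0.2537,-0.1036,0],"rotation":[0.001,0.001,-0.3275]},{"claw":0.04,"delta_pos":[-0.2537,-0.1036,0],"rotation":[0.001,0.001,-0.3275]},{"claw":0.04,"delta_pos":[-0.2537,-0.1036,0],"rotation":[0.001,0.001,-0.3275]}]' 40
python3 - <<'E'
from h import *
target([451.6,-295.9,28],[np.pi,0,2.199])
crop(grab("side"),100,220,340,400,3.3,"pics/s21.png")
E
```

```text
clock: 36.22
eef_pos: [451.8, -294.8, 130.0]
eef_rot: [3.142, -0.001, 2.199]
wrist_force: [0.2, -0.3, -5.5]
finger_gap: 45.5
dpos [-0.0008 -0.0008  0.102 ] rot [ 0.     -0.0005  0.0003] dist 0.102
```

View pics/s21.png

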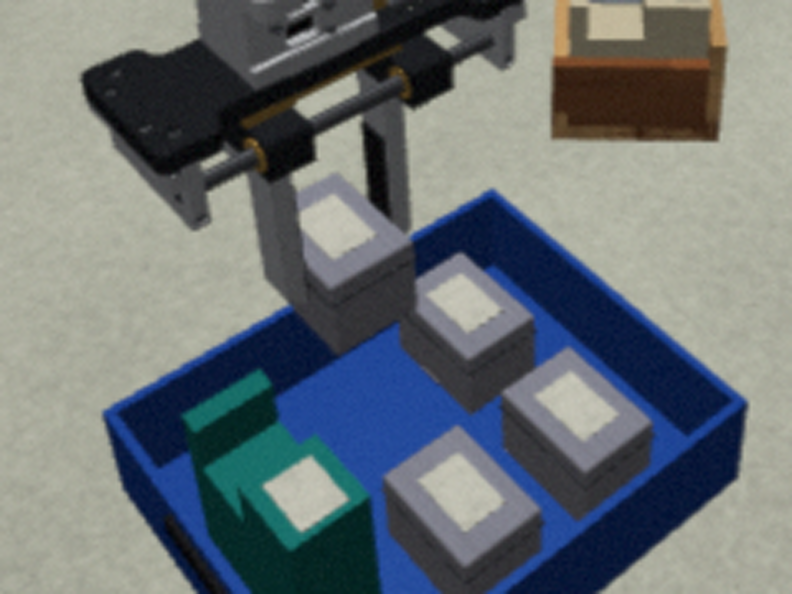

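```bash
python3 -m pendant '[{"claw":0.04,"delta_pos":[-0.0008,-0.0008,0.03],"rotation":[0,0,0]},{"claw":0.04,"delta_pos":[-0.0008,-0.0008,0.06],"rotation":[0,0,0]},{"claw":0.04,"delta_pos":[-0.0008,-0.0008,0.085],"rotation":[0,0,0]},{"claw":0.04,"delta_pos":[-0.0008,-0.0008,0.096],"rotation":[0,0,0]},{"claw":0.04,"delta_pos":[-0.0008,-0.0008,0.1],"rotation":[0,0,0]},{"claw":0.04,"delta_pos":[-0.0008,-0.0008,0.102],"rotation":[0,0,0]},{"claw":0.04,"delta_pos":[-0.0008,-0.0008,0.102],"rotation":[0,0,0]}]' 40
```

```text
clock: 37.15
eef_pos: [451.9, -296.0, 28.7]
eef_rot: [3.141, 0.001, 2.2]
wrist_force: [-0.7, 0.1, -4.3]
finger_gap: 45.4
```

```bash
python3 -m pendant '[{"claw":0.04,"delta_pos":[0,0,0.0015],"rotation":[0,0,0]},{"claw":0.04,"delta_pos":[0,0,0.002],"rotation":[0,0,0]},{"claw":0.06,"delta_pos":[0,0,0.002],"rotation":[0,0,0]},{"claw":0.06,"delta_pos":[0,0,0],"rotation":[0,0,0]},{"claw":0.06,"delta_pos":[0,0,-0.03],"rotation":[0,0,0]},{"claw":0.06,"delta_pos":[0,0,-0.075],"rotation":[0,0,0]},{"claw":0.06,"delta_pos":[0,0,-0.105],"rotation":[0,0,0]},{"claw":0.06,"delta_pos":[0,0,-0.105],"rotation":[0,0,0]},{"claw":0.06,"delta_pos":[0,0,-0.105],"rotation":[0,0,0]}]' 40
python3 - <<'E'
from h import *
cv2.imwrite("pics/s22.png",grab("side"))
t=grab("top");crop(t,120,180,260,300,5,"pics/t22.png")
target([434,359.9,110],[np.pi,0,np.pi/2-.166])
E
```

```text
clock: 38.28
eef_pos: [451.6, -295.7, 132.9]
eef_rot: [3.142, -0.0, 2.2]
wrist_force: [-0.1, -0.8, 0.6]
finger_gap: 60.0
dpos [0.5403 0.3716 0.0231] rot [-7.00e-04 -1.20e-03  7.95e-01] dist 0.656
```

View pics/s22.png

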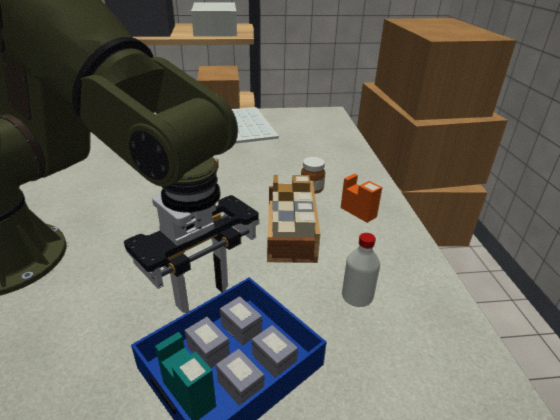

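View pics/t22.png

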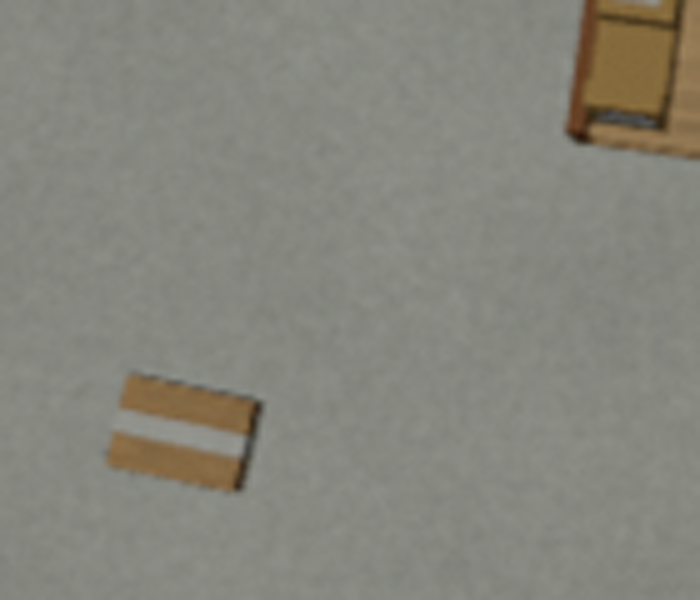

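```bash
python3 -m pendant '[{"claw":0.07,"delta_pos":[0.03,0.0206,0],"rotation":[0,0,0.05]},{"claw":0.07,"delta_pos":[0.078,0.0536,0],"rotation":[0,0,0.12]},{"claw":0.07,"delta_pos":[0.126,0.0867,0],"rotation":[0,0,0.2]},{"claw":0.07,"delta_pos":[0.174,0.12,0],"rotation":[0,0,0.28]},{"claw":0.07,"delta_pos":[0.222,0.153,0],"rotation":[0,0,0.36]},{"claw":0.07,"delta_pos":[0.27,0.186,0],"rotation":[0,0,0.44]},{"claw":0.07,"delta_pos":[0.318,0.2187,0],"rotation":[0,0,0.52]},{"claw":0.07,"delta_pos":[0.366,0.2517,0],"rotation":[0,0,0.6]},{"claw":0.07,"delta_pos":[0.414,0.2847,0],"rotation":[0,0,0.68]},{"claw":0.07,"delta_pos":[0.462,0.3177,0],"rotation":[0,0,0.76]}]' 12
python3 - <<'E'
from h import *
target([434,359.9,100],[np.pi,0,np.pi/2-.166])
E
```

```text
clock: 39.62
eef_pos: [435.9, 266.7, 132.2]
eef_rot: [-3.14, -0.0, 1.437]
wrist_force: [1.2, -0.0, 0.1]
finger_gap: 70.2
dpos [ 0.0921 -0.0142  0.0323] rot [-0.002  -0.      0.0325] dist 0.099
```

```bash
python3 -m pendant '[{"claw":0.07,"delta_pos":[0.05,-0.0077,0.01],"rotation":[0,0,0.03]},{"claw":0.07,"delta_pos":[0.085,-0.0131,0.025],"rotation":[0,0,0.0325]},{"claw":0.07,"delta_pos":[0.0921,-0.0142,0.0323],"rotation":[-0.002,0,0.0325]},{"claw":0.07,"delta_pos":[0.0921,-0.0142,0.0323],"rotation":[-0.002,0,0.0325]},{"claw":0.07,"delta_pos":[0.0921,-0.0142,0.0323],"rotation":[-0.002,0,0.0325]},{"claw":0.07,"delta_pos":[0.0921,-0.0142,0.0323],"rotation":[-0.002,0,0.0325]}]' 12
python3 - <<'E'
from h import *
target([434,359.9,8],[np.pi,0,np.pi/2-.166])
crop(grab("side"),160,90,300,210,5.5,"pics/s23.png")
E
```

```text
clock: 40.38
eef_pos: [434.5, 359.2, 100.6]
eef_rot: [3.141, -0.001, 1.404]
wrist_force: [-1.2, -0.0, 0.2]
finger_gap: 69.8
dpos [ 0.0006 -0.0007  0.0926] rot [ 0.0006 -0.0006 -0.0011] dist 0.093
```

View pics/s23.png

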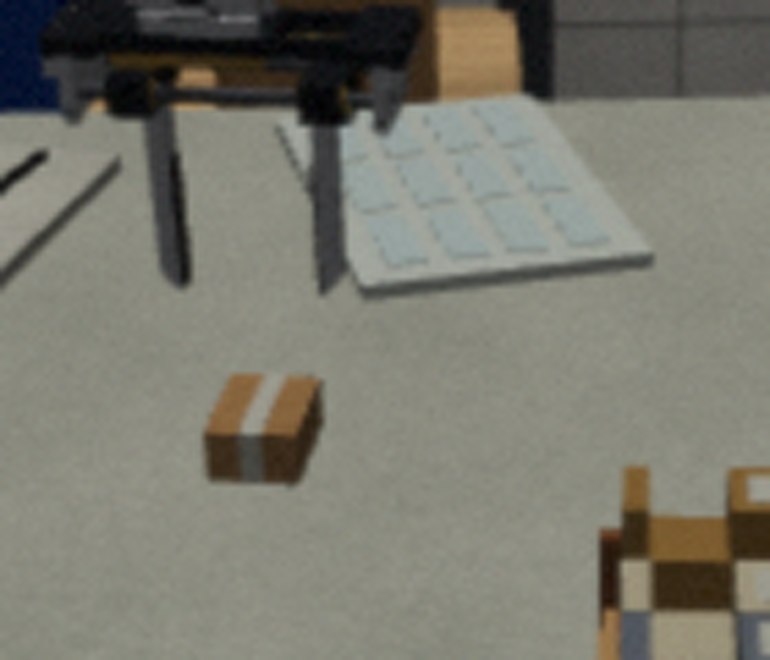

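```bash
python3 -m pendant '[{"claw":0.07,"delta_pos":[0.0006,-0.0007,0.03],"rotation":[0,0,0]},{"claw":0.07,"delta_pos":[0.0006,-0.0007,0.06],"rotation":[0,0,0]},{"claw":0.07,"delta_pos":[0.0006,-0.0007,0.082],"rotation":[0,0,0]},{"claw":0.07,"delta_pos":[0.0006,-0.0007,0.0926],"rotation":[0,0,0]},{"claw":0.07,"delta_pos":[0.0006,-0.0007,0.0926],"rotation":[0,0,0]},{"claw":0.046,"delta_pos":[0.0006,-0.0007,0.0926],"rotation":[0,0,0]},{"claw":0.046,"delta_pos":[0.0006,-0.0007,0.0926],"rotation":[0,0,0]},{"claw":0.046,"delta_pos":[0.0006,-0.0007,0.0926],"rotation":[0,0,0]},{"claw":0.046,"delta_pos":[0.0006,-0.0007,0.0926],"rotation":[0,0,0]}]' 12
python3 - <<'E'
from h import *
target([510.7,-253,130],[np.pi,0,2.199])
E
```

```text
clock: 41.55
eef_pos: [434.1, 360.3, 8.6]
eef_rot: [3.14, -0.001, 1.404]
wrist_force: [-1.4, -0.4, 7.0]
finger_gap: 49.8
dpos [-0.5919  0.1776 -0.1219] rot [ 1.700e-03 -7.000e-04 -7.952e-01] dist 0.63
```

```bash
python3 -m pendant '[{"claw":0.046,"delta_pos":[0,0,-0.03],"rotation":[0,0,0]},{"claw":0.046,"delta_pos":[0,0,-0.08],"rotation":[0,0,0]},{"claw":0.046,"delta_pos":[-0.03,0.009,-0.1219],"rotation":[0,0,-0.05]},{"claw":0.046,"delta_pos":[-0.08,0.024,-0.1219],"rotation":[0,0,-0.11]},{"claw":0.046,"delta_pos":[-0.13,0.039,-0.1219],"rotation":[0,0,-0.18]},{"claw":0.046,"delta_pos":[-0.18,0.054,-0.1219],"rotation":[0,0,-0.25]},{"claw":0.046,"delta_pos":[-0.23,0.069,-0.1219],"rotation":[0,0,-0.32]},{"claw":0.046,"delta_pos":[-0.28,0.084,-0.1219],"rotation":[0,0,-0.39]},{"claw":0.046,"delta_pos":[-0.33,0.099,-0.1219],"rotation":[0,0,-0.46]},{"claw":0.046,"delta_pos":[-0.38,0.114,-0.1219],"rotation":[0,0,-0.53]}]' 12
python3 - <<'E'
from h import *
target([510.7,-253,125],[np.pi,0,2.199])
crop(grab("side"),100,80,340,260,3.3,"pics/s24.png")
E
```

```text
clock: 42.8
eef_pos: [483.2, -35.2, 130.4]
eef_rot: [3.139, -0.0, 1.936]
wrist_force: [0.7, 0.6, -0.5]
finger_gap: 50.1
dpos [-0.2132 -0.0522  0.0052] rot [ 0.0022 -0.     -0.2628] dist 0.22
```

View pics/s24.png

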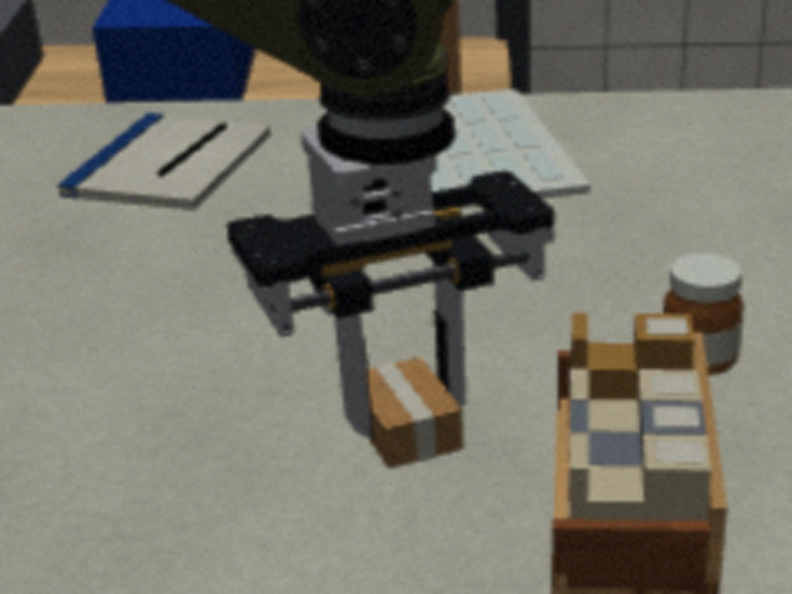

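Carton held level. I continue to above the tin at crate (-44, 58).

```bash
python3 -m pendant '[{"claw":0.046,"delta_pos":[-0.045,-0.011,0],"rotation":[0,0,-0.07]},{"claw":0.046,"delta_pos":[-0.09,-0.022,0],"rotation":[0,0,-0.13]},{"claw":0.046,"delta_pos":[-0.135,-0.033,0],"rotation":[0,0,-0.19]},{"claw":0.046,"delta_pos":[-0.175,-0.043,0],"rotation":[0,0,-0.24]},{"claw":0.046,"delta_pos":[-0.205,-0.05,0.0052],"rotation":[0.002,0,-0.2628]},{"claw":0.046,"delta_pos":[-0.2132,-0.0522,0.0052],"rotation":[0.002,0,-0.2628]},{"claw":0.046,"delta_pos":[-0.2132,-0.0522,0.0052],"rotation":[0.002,0,-0.2628]},{"claw":0.046,"delta_pos":[-0.2132,-0.0522,0.0052],"rotation":[0.002,0,-0.2628]}]' 12
python3 - <<'E'
from h import *
target([510.7,-253,60],[np.pi,0,2.199])
crop(grab("side"),120,220,340,390,3.5,"pics/s25.png")
E
```

```text
clock: 43.85
eef_pos: [511.6, -256.5, 125.6]
eef_rot: [-3.141, 0.001, 2.201]
wrist_force: [-0.3, 0.1, -1.0]
finger_gap: 50.2
dpos [0.0035 0.0014 0.0656] rot [-0.0002  0.0013  0.0023] dist 0.066
```

View pics/s25.png

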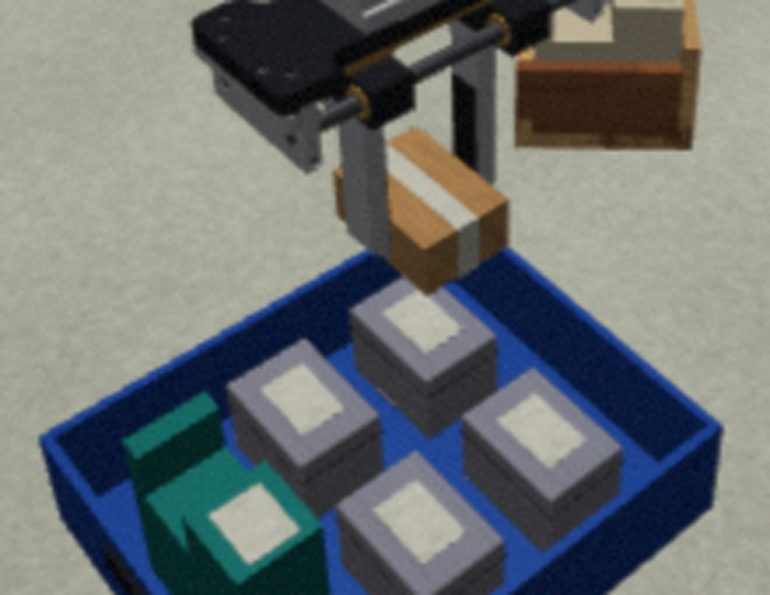

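```bash
python3 -m pendant '[{"claw":0.046,"delta_pos":[0.0035,0.0014,0.02],"rotation":[0,0,0]},{"claw":0.046,"delta_pos":[0.0035,0.0014,0.045],"rotation":[0,0,0]},{"claw":0.046,"delta_pos":[0.0035,0.0014,0.06],"rotation":[0,0,0]},{"claw":0.046,"delta_pos":[0.0035,0.0014,0.0645],"rotation":[0,0,0]},{"claw":0.046,"delta_pos":[0.0035,0.0014,0.066],"rotation":[0,0,0]},{"claw":0.046,"delta_pos":[0.0035,0.0014,0.067],"rotation":[0,0,0]},{"claw":0.046,"delta_pos":[0.0035,0.0014,0.067],"rotation":[0,0,0]}]' 12
```

```text
clock: 44.78
eef_pos: [510.9, -253.2, 59.0]
eef_rot: [3.142, 0.002, 2.201]
wrist_force: [0.6, -0.2, -0.5]
finger_gap: 50.1
```

```bash
python3 -m pendant '[{"claw":0.046,"delta_pos":[0,0,0.001],"rotation":[0,0,0]},{"claw":0.046,"delta_pos":[0,0,0.001],"rotation":[0,0,0]},{"claw":0.056,"delta_pos":[0,0,0.001],"rotation":[0,0,0]},{"claw":0.064,"delta_pos":[0,0,0.001],"rotation":[0,0,0]},{"claw":0.064,"delta_pos":[0,0,-0.02],"rotation":[0,0,0]},{"claw":0.064,"delta_pos":[0,0,-0.06],"rotation":[0,0,0]},{"claw":0.064,"delta_pos":[0,0,-0.12],"rotation":[0,0,0]},{"claw":0.064,"delta_pos":[0.06,0,-0.16],"rotation":[0,0,0]},{"claw":0.064,"delta_pos":[0.12,0,-0.16],"rotation":[0,0,0]},{"claw":0.064,"delta_pos":[0.18,0,-0.16],"rotation":[0,0,0]}]' 12
python3 - <<'E'
from h import *
crop(grab("side"),110,220,340,390,3.4,"pics/s26.png")
cv2.imwrite("pics/t26.png",grab("top"))
E
```

```text
clock: 46.02
eef_pos: [405.3, -108.8, 219.0]
eef_rot: [3.141, 0.003, 2.201]
wrist_force: [0.5, -0.2, 0.2]
finger_gap: 63.8
```

View pics/s26.png

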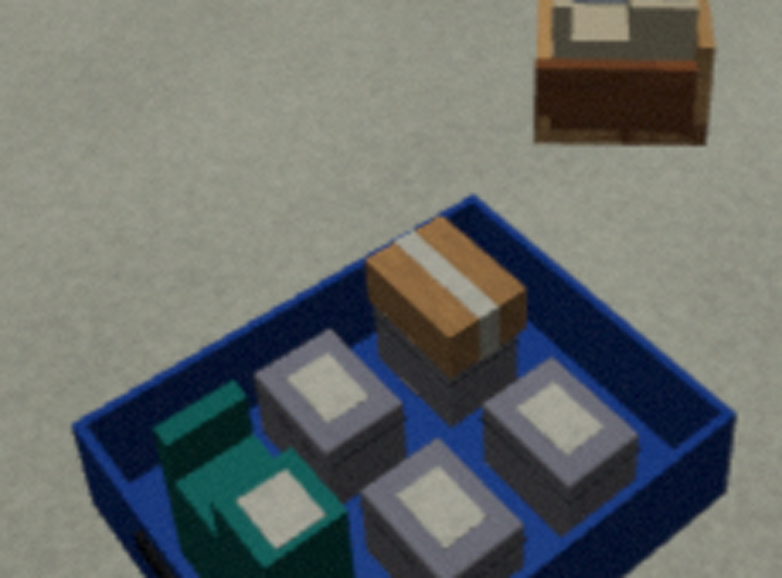

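View pics/t26.png

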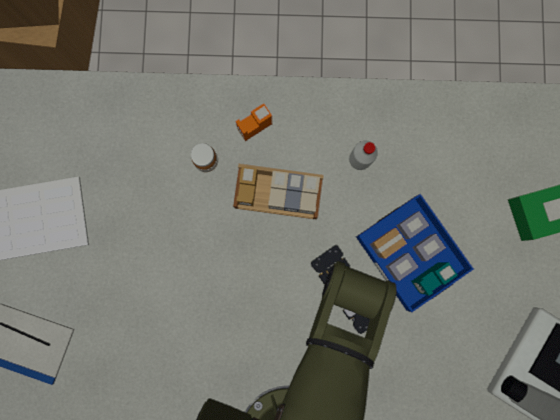

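Run:
```python
from h import *
a=cv2.imread("pics/side0.png")[100:180,0:80];b=grab("side")[160:270,250:330]
r=lambda i:cv2.resize(i,(390,540),interpolation=cv2.INTER_CUBIC)
cv2.imwrite("pics/chk.png",np.hstack([r(a),r(b)]))
from fit import *
t=cv2.imread("pics/t26.png");crop(t,355,190,480,315,4.7,"pics/t26c.png")
print(manip.read_state()["wrist_force"])
```

```text
[-0.69120184 -0.30347291 -0.11740805]
```

View pics/chk.png

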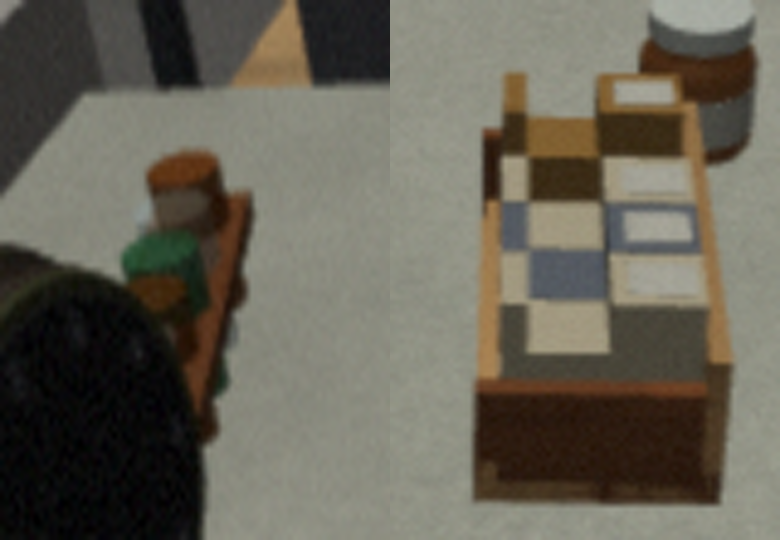

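View pics/t26c.png

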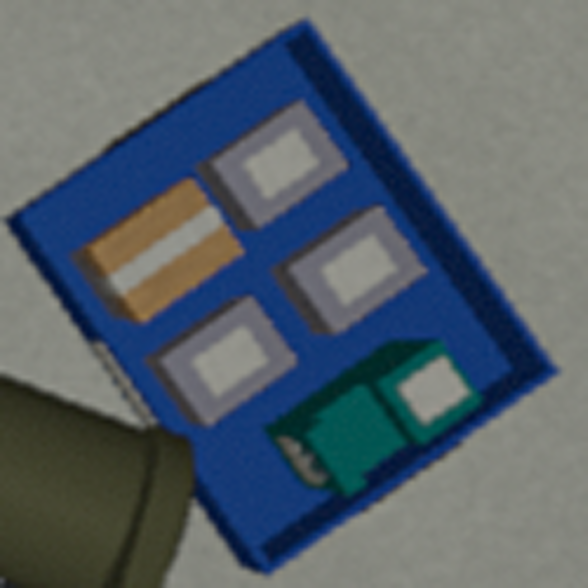

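```bash
python3 -c "
from cell import manip
print(manip.sign_off())"
```

```text
the job is handed in; nothing more can be done
None
```

The crate is packed and the job is handed in at about 46 s of the 210 s allowed; the system gave no verdict.

- **Teal slide box:** I pinched it by its rib, tipped it forward to about 0.44 rad with its foot still in the rack, and drew it free. I lowered it in millimetre steps until the wrist force showed it resting on the crate floor.
- **Tins and carton:** I stood all four tins in the crate. I found only one carton, and laid it flat on a tin after the rest was in.
- **Knocked tin:** one tin was moved about 26 mm during the run, so I measured it again before gripping it.

**Last checks:**
- **Crate:** both camera views show the teal box and all four tins upright, and the carton flat on its tin.
- **Rack and bystanders:** the other four slide boxes stand in the rack, and the jar and wash bottle look unmoved.
- **Arm:** it was clear of everything, with about zero wrist force.

**Small disagreements:**
- My fit of the crate was 3–5 mm off at one corner between the two cameras.
- One tin was gripped about 5 mm off centre, which I allowed for when placing it.
- I judged the final tilts and heights by eye from the pictures and did not measure them.

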